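# Mix a batch of mandarin and cinnamon tea

## Task

Make up the tea mix: squeeze the lock tab on the dispenser's slide gate and hold it squeezed while you draw the gate out, so that all the dried mandarins run down the chute into the mixing bowl, and put every cinnamon stick from the board into the bowl too. Then take the wooden spoon from its pot and stir the mix with at least three full turns, the spoon's head well down in the bowl and pushing the contents round. Leave the gate fully shut and locked again, the spoon standing head down in its pot, everything in the bowl, and the bowl and the other things on the table where they were.

Things in the scene. Friction and masses are not known exactly. Their poses are not given: they have to be found in the camera images.
- dispenser: gravity dispenser fixed to the table: clear open hopper (inside 84 mm along its x, 116 mm along y, walls 193 to 300 mm high) over a horizontal slide gate, on four legs. Origin on the table under the hopper's middle; +x is the way the gate is pushed shut. Rails run along x from 0.065 to -0.25 m, outer edges at y = +-0.082 m; the +y one carries lock teeth, tops 190 mm high
- chute_end (a point): middle of the lower end of the dispenser's steel chute, on its floor, 100 mm above the table; the chute slopes down from under the hopper along the dispenser's -y, is 98 mm wide along x with sides 30 mm high, and overhangs the bowl's rim by 15 to 25 mm
- gate (a joint): slide gate, the hopper's floor: 0 shut, grows in m as it is drawn out along the dispenser's -x (towards the robot), 0.09 fully open. 3 N of friction. A tooth on the lock tab locks it to the rail's teeth (every 15 mm along the whole travel, also at both ends), so that it slides neither way unless the lock tab is held squeezed
- lock_tab (a joint): angle of the sprung lock tab on the gate's handle: 0 released (tooth down between the rail's teeth), at most 0.26 rad squeezed; the tooth clears the rail's teeth above 0.21 rad. It takes about 2 to 6 N, 25 mm above its pivot, and springs back when let go; let go on top of a rail tooth it stops short of 0
- gate_grip (a point): middle of the gate's squeeze handle, 235 mm above the table, moves with the gate; shut, 135 mm from the hopper's middle along the dispenser's -x and 87 mm from the hopper's front. The handle is two upright plates 40 mm wide, from the gate's top (190 mm high) to 265 mm: a fixed black one on the robot's side and the grey lock tab on the hopper's side, outer faces 27.5 mm either side of this point
- tab_pivot (a point): pivot at the foot of the grey lock tab, 196 mm above the table, 22.5 mm from gate_grip towards the hopper. Close the fingers along the slide from the two outer faces, fingertips about 220 mm above the table: the tab swings towards the black plate (55 mm over both plates at rest, some 45 to 50 mm squeezed)
- bowl: white ceramic mixing bowl, loose, about 1.2 kg, standing under the chute's end. Origin at the centre of its underside, z up. Rim 240 mm across, 82 mm high, wall 6 mm; foot 120 mm across, inner floor flat at 7 mm over the middle 110 mm, then rising: inside about 170 mm across at 22 mm height, 208 mm at 48 mm
- spoon_pot: white ceramic utensil pot with a cork band, standing upright, fixed. Origin at the centre of its underside. Outside 66 mm across, 90 mm high; inside 56 mm across, floor at 6 mm
- spoon: wooden spoon, 40 g, standing head down in the pot, leaning a little. Origin at the end of its head, +z along the handle. Total length 164 mm; head round, 32 mm across, 10 mm thick, its broad sides facing the spoon's +x and -x; above it a straight flat handle, 11 mm thick along its x and 22 mm wide along its y, well held from above some 115 mm from the head's end
- board: pale wooden board, fixed, 220 mm (x) x 240 mm (y), 10 mm thick, origin at the centre of its underside; the cinnamon lies on it
- stick1: cinnamon stick (a double scroll), 75 mm long along its x, 28 mm wide along its y, 15 mm high, 20 g; origin at the centre of its underside; lies flat on the board at the start (None if absent)
- stick2: cinnamon stick (a double scroll), 75 mm long along its x, 28 mm wide along its y, 15 mm high, 20 g; origin at the centre of its underside; lies flat on the board at the start (None if absent)
- stick3: cinnamon stick (a double scroll), 75 mm long along its x, 28 mm wide along its y, 15 mm high, 20 g; origin at the centre of its underside; lies flat on the board at the start (None if absent)
- stick4: cinnamon stick (a double scroll), 75 mm long along its x, 28 mm wide along its y, 15 mm high, 20 g; origin at the centre of its underside; lies flat on the board at the start (None if absent)
- mandarin1: whole dried mandarin, a ball 34 mm across, 20 g, origin at its centre; lies on the gate in the hopper at the start (None if absent)
- mandarin2: whole dried mandarin, a ball 34 mm across, 20 g, origin at its centre; lies on the gate in the hopper at the start (None if absent)
- mandarin3: whole dried mandarin, a ball 34 mm across, 20 g, origin at its centre; lies on the gate in the hopper at the start (None if absent)
- mandarin4: whole dried mandarin, a ball 34 mm across, 20 g, origin at its centre; lies on the gate in the hopper at the start (None if absent)
- mandarin5: whole dried mandarin, a ball 34 mm across, 20 g, origin at its centre; lies on the gate in the hopper at the start (None if absent)
- canister: green tea canister with a wooden lid, 68 mm across, 105 mm high, loose; leave alone. Origin at the centre of its underside
- tin: open flat steel tin, 95 mm (x) x 150 mm (y) x 40 mm, loose; leave alone. Origin at the centre of its underside
- teacup: blue teacup, 72 mm across, 55 mm high, loose; leave alone. Origin at the centre of its underside
- honey_jar: amber jar, 66 mm across, 85 mm high, loose; leave alone. Origin at the centre of its underside

How it is judged (in metres and radians):
On the way, in this order (a step that is already met when the one before it is completed fails the run):
1. the slide gate is part way out with its lock tab held squeezed (value of joint gate between 0.03 and 0.075 m and value of joint lock_tab above 0.17 rad), for 0.05 s.
2. every dried mandarin and every cinnamon stick is in the bowl (horizontal distance between each of mandarin1, mandarin2, mandarin3, mandarin4, mandarin5 and bowl below 0.105 m and z of mandarin1 in the frame of bowl between 0 and 0.1 m and z of mandarin2 in the frame of bowl between 0 and 0.1 m and z of mandarin3 in the frame of bowl between 0 and 0.1 m and z of mandarin4 in the frame of bowl between 0 and 0.1 m and z of mandarin5 in the frame of bowl between 0 and 0.1 m and horizontal distance between each of stick1, stick2, stick3, stick4 and bowl below 0.095 m and z of stick1 in the frame of bowl between -0.002 and 0.085 m and z of stick2 in the frame of bowl between -0.002 and 0.085 m and z of stick3 in the frame of bowl between -0.002 and 0.085 m and z of stick4 in the frame of bowl between -0.002 and 0.085 m), for 0.2 s.
3. first turn of stirring: the spoon's head, down in the bowl among the contents and moving them, reaches one side of the middle (15 mm or more) (z of spoon in the frame of bowl below 0.05 m and horizontal distance between spoon and bowl below 0.1 m and x of spoon in the frame of bowl above 0.015 m and linear speed of any of mandarin1, mandarin2, mandarin3, mandarin4, mandarin5, stick1, stick2, stick3, stick4 above 0.015 m/s), for 0.05 s.
4. first turn of stirring: the spoon's head, down in the bowl among the contents and moving them, reaches the other side of the middle (15 mm or more) (z of spoon in the frame of bowl below 0.05 m and horizontal distance between spoon and bowl below 0.1 m and x of spoon in the frame of bowl below -0.015 m and linear speed of any of mandarin1, mandarin2, mandarin3, mandarin4, mandarin5, stick1, stick2, stick3, stick4 above 0.015 m/s), for 0.05 s.
5. second turn of stirring: the spoon's head, down in the bowl among the contents and moving them, reaches one side of the middle (15 mm or more) (all of step 3), for 0.05 s.
6. second turn of stirring: the spoon's head, down in the bowl among the contents and moving them, reaches the other side of the middle (15 mm or more) (all of step 4), for 0.05 s.
7. third turn of stirring: the spoon's head, down in the bowl among the contents and moving them, reaches one side of the middle (15 mm or more) (all of step 5), for 0.05 s.
8. third turn of stirring: the spoon's head, down in the bowl among the contents and moving them, reaches the other side of the middle (15 mm or more) (all of step 6), for 0.05 s.
At the end, for the whole second after the job is handed in: Every mandarin and cinnamon stick is inside the bowl (centres within 105 and 95 mm of its axis, below its rim or just over); gate shut to 5 mm, lock tab back below 0.06 rad; spoon head down in its pot (tip within 28 mm of its axis, leaning under 28 degrees); bowl upright, all at rest (all of step 2 and value of joint gate below 0.005 m and value of joint lock_tab below 0.06 rad and horizontal distance between spoon and spoon_pot below 0.028 m and z of spoon in the frame of spoon_pot below 0.04 m and angle between spoon's own z axis and vertical below 0.5 rad and linear speed of spoon below 0.05 m/s and angle between bowl's own z axis and vertical below 0.1 rad and linear speed of bowl below 0.02 m/s); the robot touches nothing.
It fails at once if the bowl is shoved more than 40 mm or tipped (distance of bowl from where it was at the start of the episode above 0.04 m or angle between bowl's own z axis and vertical above 0.35 rad).
It fails at once if the canister, tin, teacup or jar is moved more than 30 mm or tipped over (distance of any of canister, tin, teacup, honey_jar from where it was at the start of the episode above 0.03 m or angle between any of canister, tin, teacup, honey_jar's own z axis and vertical above 0.5 rad).
Of mandarin1, mandarin2, mandarin3, mandarin4, mandarin5 only 3 to 5 are there at a start; the rules pass over those that are not, and their reading is None.
Of stick1, stick2, stick3, stick4 only 2 to 4 are there at a start; the rules pass over those that are not, and their reading is None.
At some moment in a run one of stick1, stick2, stick3, stick4 may be knocked a few centimetres aside while the robot is not near it.
Once in a run the grip may slacken for a moment while it holds something.
It also fails if it takes over 210 s, if anything falls off the work surface, if the arm or the gripper's body presses on something with over 40 N, if the wrist force passes 120 N, or if a joint passes its speed limit or range.

## Robot

A 6-joint arm with a two-finger parallel gripper is mounted at the origin on the work surface. World frame = base frame: x ahead of the robot, y to its left, z up, the work surface at z = 0. Lengths are in mm, angles in rad, forces in N, time in s.
With the tool pointing down it reaches from about 275 to 1000 mm from the base axis. Payload 8.4 kg.
Tool frame: the origin (TCP) lies at the centre of the arm's flange, where the gripper is bolted on; the fingertips stand 173 mm ahead of it and the grasp point (between the pads) lies 155 mm ahead of it; z points along the fingers, y is the direction in which the jaws open and shut (so a half turn about z gives the same grasp; the last joint's range is limited). The gripper opens to 85 mm and grips with 20 to 120 N. Pads are 22 mm wide; open, the fingers measure 114 mm over their backs; the gripper's body (76 mm by 85 mm) begins 54 mm behind the grasp point. The pads swing forward as they close: fully open they stand 13 mm farther back than shut.
Start: joints at [1.11, 0.353, 1.633, -0, 1.155, -0.002], TCP at [276.795, 560.37, 404.681] pointing down, gripper open.
Joint ranges: [-2.63, 2.63], [-0.92, 2.1], [0.06, 2.66], [-1.3, 4.44], [0, 2.69], [-3.02, 3.02]. Speed limits (rad/s): [2.22, 2.22, 2.79, 3.14, 3.14, 3.14].

## Interface

Orientations are given as [roll, pitch, yaw] about the fixed x, y, z axes, in that order (R = Rz(yaw) Ry(pitch) Rx(roll)).
In Python, from rig import sense, grab_frame, camera_model, sign_off gives the robot as it stands. The module is installed in compiled form; this text tells all that it offers.
- The arm moves only by the tool step_arm, never from a script. Its argument "commands" is a list of rows, each a list of 3 entries, a list of its own where there are three numbers: the shift along the tool's x, y, z in mm, then the turn about the tool's z in rad, then the opening, from 0 (shut) to 1 (fully open). A call has 1 to 20 rows; each row shifts and turns the pose as measured when the row begins, along the tool's axes as they then stand; what a row does not reach is not made up. A row lasts 1/8 s, in which the tool goes at most 62.5 mm and 10.7 degrees, less where a joint would pass 70% of its speed; a pose out of reach is approached as far as the arm can. A call with a gripper value outside its range is refused whole. The fingers move at their own pace and stop on an object; "force" is the grip in N (left out, the last holds). Time passes only in rows, so rows that do not move let the fingers close. It gives the time, the measured TCP pose, the force and the opening at its end, in the units of the state.
- sense(): the state, without advancing time (a new reading comes with each control period).
- grab_frame(name): name is "scene" or "top" or "wrist"; returns the picture (420x560x3 uint8, blue, green, red); there is no depth.
- camera_model(name): a dict with "fx", "fy", "cx", "cy" (pixels), "R" (3x3) and "t" (3): a world point X has camera coordinates R X + t. Camera axes: x right, y down, z forward; pixel columns grow to the right and rows downward; lengths in mm; the calibration is good to about 2 mm. A picture is of the moment at which its call begins: read the wrist's pose just before it. camera_model takes no time and is no camera call; for the wrist camera it gives the pose at the moment of the call.
- sign_off(): hands the job in, once; it reports no verdict.
The state is a dict: "clock": time; "qpos": joint angles; "qvel": joint speeds; "joint_efforts": joint torques, N m; "eef_pos": TCP position; "tcp_rot": TCP orientation; "contact_force": force on the tool from outside, world axes, zero at the start; "wrist_torque": the same for the moment, N m; "opening": opening from 0.0 (shut) to 1.0 (fully open).
Only numpy, scipy, OpenCV 4.12 (cv2) and the standard library are available. Lean on these libraries where they do the work, as an engineer would, in place of code of your own. Each camera call takes 0.05 s, during which the arm holds its last target. There are 200 camera calls.

## Working session

There is one attempt and no reset: what is moved stays moved. The work goes in short steps, Python scripts to look and compute and a tool call to move; the robot and the scene stay as the last step left them, time stands still between calls to the robot, and variables do not carry over. Pictures are saved under pics/ and viewed, about 12 in all and at most 16, crops included, and the job is handed in when it is done.

Besides the shell and the picture viewer there is one more tool, called as name(argument=value, ...) on one line, values as JSON. step_arm: Moves the arm, as the interface text tells. Its arguments: {"type":"object","properties":{"commands":{"type":"array","items":{"type":"array"}},"force":{"type":"number"}},"required":["commands"]}

```bash
mkdir -p pics; cat > h.py <<'E'
import numpy as np, cv2
from rig import sense, grab_frame, camera_model
def P(cam,X):
    m=camera_model(cam) if isinstance(cam,str) else cam
    c=np.array(m["R"])@np.array(X,float)+np.array(m["t"]).ravel(); return [round(m["fx"]*c[0]/c[2]+m["cx"],1),round(m["fy"]*c[1]/c[2]+m["cy"],1)]
def U(cam,u,v,z):
    m=camera_model(cam) if isinstance(cam,str) else cam
    R=np.array(m["R"]);t=np.array(m["t"]).ravel(); o=-R.T@t
    d=R.T@np.array([(u-m["cx"])/m["fx"],(v-m["cy"])/m["fy"],1]); return (o+d*(z-o[2])/d[2]).round(1)
def S():
    s=sense(); 
    for k in ("clock","eef_pos","tcp_rot","contact_force","opening","qpos"): print(k,np.round(s[k],3))
    return s
E
python3 - <<'E'
from h import *
S()
for c in("scene","top"):
    m=camera_model(c);R=np.array(m["R"]);print(c,m["fx"],m["cx"],m["cy"],(-R.T@np.array(m["t"]).ravel()).round(),R[2].round(2))
    cv2.imwrite(f"pics/{c}0.png",cv2.resize(grab_frame(c),(800,600),interpolation=cv2.INTER_CUBIC))
E
```

```text
clock 0.0
eef_pos [276.663 560.153 403.947]
tcp_rot [-3.14  -0.     2.683]
contact_force [0.14  0.059 1.024]
opening 1.001
qpos [ 1.11   0.354  1.634  0.     1.155 -0.002]
scene 464.4203346038168 275.19097258737884 215.1056499670838 [1570. -409.  914.] [-0.75  0.33 -0.57]
top 480.4822528143701 278.08594957362607 214.11879482911888 [ 421.   22. 1333.] [ 0.14  0.01 -0.99]
```

View pics/scene0.png

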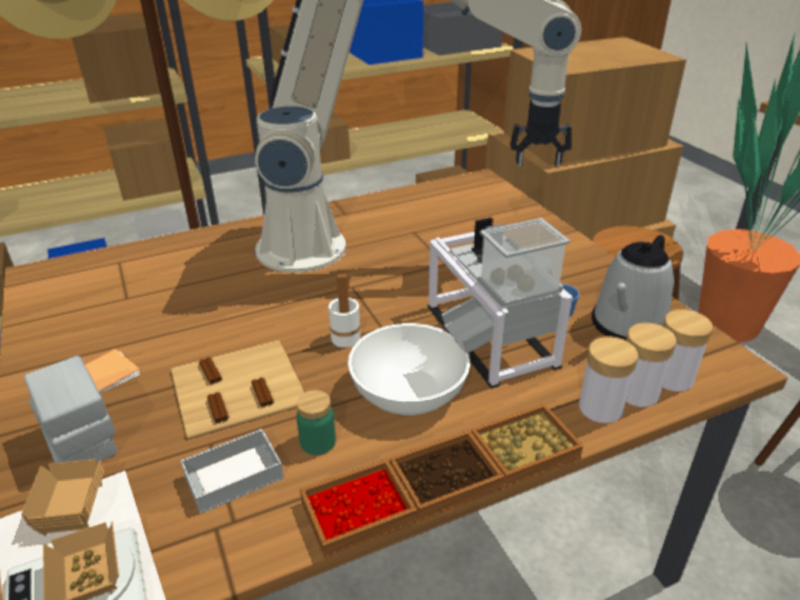

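View pics/top0.png

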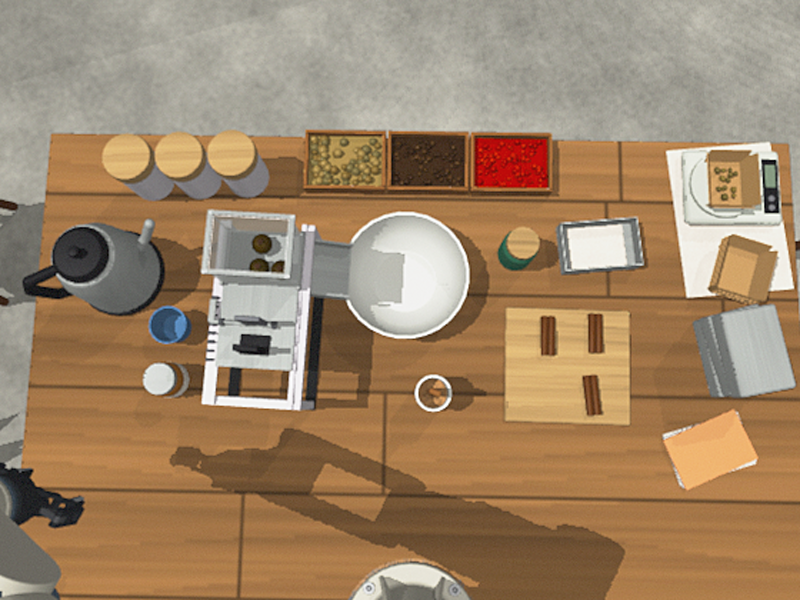

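Both pictures show the dispenser at about (255,310) in the enlarged top view, with +x pointing up and away from the robot. The bowl is at (407,275), the pot at (433,393), three sticks are on the board, and the canister is at (520,248). I count three visible mandarins. Next come enlarged crops.

```bash
python3 - <<'E'
from h import *
f=grab_frame("top")
cv2.imwrite("pics/t_disp.png",cv2.resize(f[140:290,135:335],(800,600),interpolation=cv2.INTER_CUBIC))
cv2.imwrite("pics/t_board.png",cv2.resize(f[205:300,280:445],(792,456),interpolation=cv2.INTER_CUBIC))
E
```

```text
(no output)
```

View pics/t_disp.png

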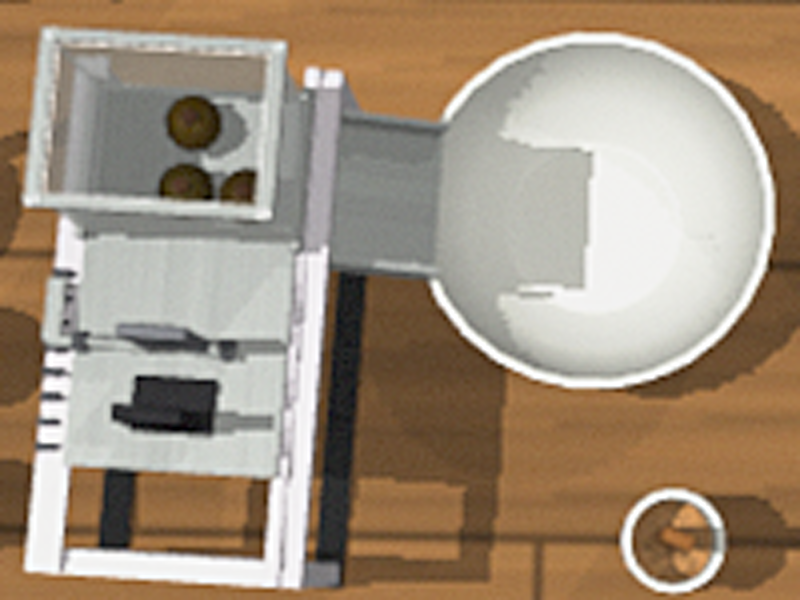

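View pics/t_board.png

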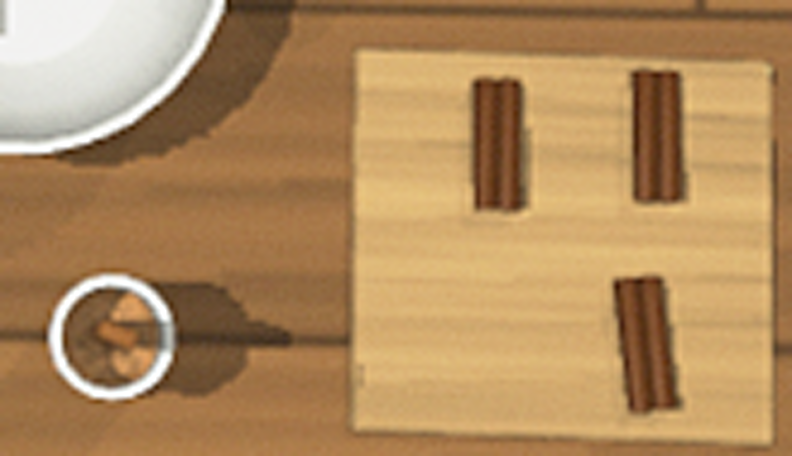

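```bash
cat > m1.py <<'E'
from h import *
m=camera_model("top")
D=lambda u,v,z:U(m,135+(u-1.5)/4,140+(v-1.5)/4,z)
B=lambda u,v,z:U(m,280+(u-1.9)/4.8,205+(v-1.9)/4.8,z)
hc=[D(*p,300)[:2] for p in((42,28),(287,42),(268,218),(25,205))]
print("hopper",hc,np.mean(hc,0))
for a,b in((0,1),(3,2),(3,0),(2,1)):
    d=hc[b]-hc[a];print(np.linalg.norm(d),np.degrees(np.arctan2(d[1],d[0])))
print("rail ends z190",D(25,570,190),D(302,587,190),"rail left top",D(70,220,190),"right far",D(325,250,190),D(340,72,190))
print("black top",D(135,378,265),D(217,378,265),D(113,405,265),D(213,405,265))
print("grey top",D(117,325,265),D(200,340,265))
print("bowl",[D(*p,82) for p in((425,205),(776,210),(598,33),(598,387))])
print("pot",D(674,541,90),B(112,338,90))
print("board",[B(*p,10) for p in((355,50),(771,64),(772,443),(351,432))])
for n,c in dict(s1=[(474,80),(520,78),(524,210),(476,210)],s2=[(632,72),(680,72),(683,200),(636,202)],s3=[(614,280),(661,277),(680,407),(631,411)]).items():
    q=np.array([B(*p,24)[:2] for p in c]);a=(q[0]+q[1])/2;b=(q[2]+q[3])/2;print(n,q.mean(0),np.linalg.norm(a-b),np.degrees(np.arctan2(*(a-b)[::-1])))
print("canister",U(m,521/1.4286,243/1.4286,105))
E
python3 m1.py
```

```text
hopper [array([708.4, 329.6]), array([702.6, 193.4]), array([603.7, 200. ]), array([608.7, 333.4])] [655.85 264.1 ]
136.32343892375957 -92.43843511035276
133.49367026192664 -92.14651317641292
99.77239097064871 -2.1827344485547537
99.11997780467868 -3.8179199305541642
rail ends z190 [410.  354.1 190. ] [403.  190.2 190. ] rail left top [619.8 338.7 190. ] right far [604.1 183.8 190. ] [714.2 178.5 190. ]
black top [517.9 276.8 265. ] [518.7 231.  265. ] [502.6 288.4 265. ] [503.6 232.5 265. ]
grey top [547.6 288.4 265. ] [539.9 241.4 265. ]
bowl [array([652.6, 133.9,  82. ]), array([653. , -98.2,  82. ]), array([771.4,  21.3,  82. ]), array([533.8,  17.5,  82. ])]
pot [434.9 -32.8  90. ] [434.5 -32.4  90. ]
board [array([ 603. , -174.5,   10. ]), array([ 598.9, -414.2,   10. ]), array([ 383.2, -408.8,   10. ]), array([ 385. , -171.5,   10. ])]
s1 [ 548.35  -253.725] 74.70483585418019 0.6519318718296709
s2 [ 554.5   -344.175] 73.60137566649136 0.3503095041900221
s3 [ 437.425 -335.375] 73.06384194661548 6.799171697224043
canister [ 708.7 -189.7  105. ]
```

```bash
cat >> h.py <<'E'
def plan(way,op,step=45,quiet=False):
    """way: list of (x,y,z,yaw); prints tool-frame rows from measured pose, assuming ideal tracking"""
    s=sense();p=np.array(s["eef_pos"],float);y=s["tcp_rot"][2];rows=[]
    for w in way:
        d=np.array(w[:3],float)-p;dy=(y-w[3]+np.pi)%(2*np.pi)-np.pi
        n=max(1,int(np.ceil(max(np.linalg.norm(d)/step,abs(dy)/0.17))))
        for i in range(n):
            v=d/n;c,sn=np.cos(y),np.sin(y)
            rows.append([[round(c*v[0]+sn*v[1]),round(sn*v[0]-c*v[1]),round(-v[2])],round(dy/n,3),op]);y-=dy/n
        p=np.array(w[:3],float)
    print(len(rows),str(rows).replace(" ",""))
def err(x,y,z,yaw):
    s=sense();print("clk %.2f op %.3f"%(s["clock"],s["opening"]),"F",np.round(s["contact_force"],1),np.round(s["eef_pos"],1),np.round(s["tcp_rot"],3));plan([(x,y,z,yaw)],s["opening"],1000)
E
python3 - <<'E'
from h import *
plan([(330,500,500,2.4),(500,270,500,1.527)],1)
E
```

```text
10 [[[-25,-10,-32],np.float64(0.094),1],[[-26,-8,-32],np.float64(0.094),1],[[-26,-5,-32],np.float64(0.094),1],[[-40,-8,0],np.float64(0.125),1],[[-41,-3,0],np.float64(0.125),1],[[-41,2,0],np.float64(0.125),1],[[-40,7,0],np.float64(0.125),1],[[-39,12,0],np.float64(0.125),1],[[-37,17,0],np.float64(0.125),1],[[-35,22,0],np.float64(0.125),1]]
```

step_arm(commands=[[[-25, -10, -32], 0.094, 1], [[-26, -8, -32], 0.094, 1], [[-26, -5, -32], 0.094, 1], [[-40, -8, 0], 0.125, 1], [[-41, -3, 0], 0.125, 1], [[-41, 2, 0], 0.125, 1], [[-40, 7, 0], 0.125, 1], [[-39, 12, 0], 0.125, 1], [[-37, 17, 0], 0.125, 1], [[-35, 22, 0], 0.125, 1], [[0, 0, 0], 0, 1], [[0, 0, 0], 0, 1]], force=50)

```text
clock: 1.65
eef_pos: [500.6, 256.6, 500.8]
tcp_rot: [-3.139, 0.005, 1.49]
contact_force: [-0.4, -0.3, 0.6]
opening: 1.0
```

```bash
sed -i 's/round(dy\/n,3)/float(round(dy\/n,3))/; s/round(c\*v\[0\]+sn\*v\[1\])/int(round(c*v[0]+sn*v[1]))/' h.py; python3 - <<'E'
from h import *
err(500,270,500,1.527)
m=camera_model("wrist");f=grab_frame("wrist")
import json;json.dump({k:np.array(v).tolist() for k,v in m.items()},open("w1.json","w"))
R=np.array(m["R"]);print(m["fx"],(-R.T@np.array(m["t"]).ravel()).round(),R.round(2))
cv2.imwrite("pics/w1.png",cv2.resize(f,(800,600),interpolation=cv2.INTER_CUBIC))
E
```

```text
clk 1.65 op 1.000 F [-0.4 -0.3  0.6] [500.6 256.6 500.8] [-3.139  0.005  1.49 ]
1 [[[13,-2,1],-0.037,1.0003113259301446]]
337.593074945575 [507. 328. 470.] [[ 1.   -0.08 -0.  ]
 [-0.08 -0.96  0.28]
 [-0.03 -0.28 -0.96]]
```

View pics/w1.png

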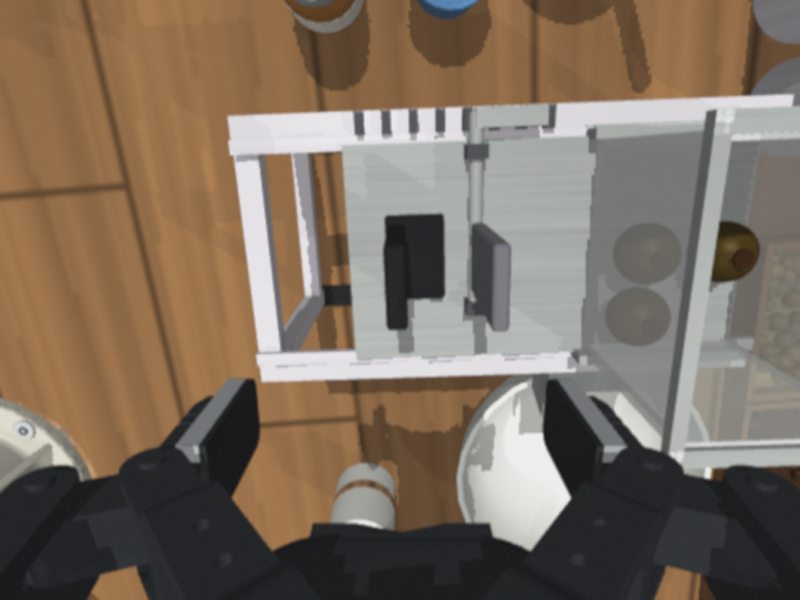

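The wrist view shows the black plate top at about (397,250–328) and the grey tab top at about (499,247–330). The tab's tooth arm reaches the +y rail. There are three mandarins in all.

```bash
python3 - <<'E'
from h import *
import json
m=json.load(open("w1.json"));k=1/1.42857
W=lambda u,v,z:U(m,(u+.5)*k-.5,(v+.5)*k-.5,z)
for n,u,v,z in(("blk bot L",386,328,265),("blk bot R",407,328,265),("blk top L",386,255,265),("grey bot L",490,330,265),("grey bot R",508,330,265),("grey top R",509,245,265),("hop front top",668,455,300),("rail end +y",230,117,190),("rail end -y",262,380,190)):print(n,W(u,v,z))
a=np.radians(-2.5);o=np.array([656,264]);R=np.array([[np.cos(a),-np.sin(a)],[np.sin(a),np.cos(a)]])
for n,p,z in (("blk outer -",(-162.5,-20),265),("blk outer +",(-162.5,20),265),("grey outer -",(-107.5,-20),265),("grey+",(-107.5,20),265),("rail end+",(-250,82),190),("rail end-",(-250,-82),190)):
    q=o+R@np.array(p);print(n,q.round(1),(np.array(P(m,[*q,z]))/k).round())
E
```

```text
blk bot L [493.5 254.2 265. ]
blk bot R [503.  253.4 265. ]
blk top L [496.5 287.4 265. ]
grey bot L [540.2 249.5 265. ]
grey bot R [548.2 248.8 265. ]
grey top R [549.4 287.5 265. ]
hop front top [604.7 203.3 300. ]
rail end +y [415.  355.5 190. ]
rail end -y [406.8 198.5 190. ]
blk outer - [492.8 251.1] [385. 334.]
blk outer + [494.5 291.1] [380. 247.]
grey outer - [547.7 248.7] [507. 330.]
grey+ [549.5 288.7] [509. 242.]
rail end+ [409.8 356.8] [220. 115.]
rail end- [402.7 193. ] [257. 388.]
```

```bash
python3 - <<'E'
from h import *
plan([(521.5,270,480,1.527),(521.5,270,390,1.527)],1,30)
E
```

```text
5 [[[7,10,10],-0.018,1],[[7,10,10],-0.018,1],[[0,0,30],0.0,1],[[0,0,30],0.0,1],[[0,0,30],0.0,1]]
```

step_arm(commands=[[[7, 10, 10], -0.018, 1], [[7, 10, 10], -0.018, 1], [[0, 0, 0], 0, 1], [[0, 0, 0], 0, 1]])

```text
clock: 2.2
eef_pos: [521.8, 272.6, 478.3]
tcp_rot: [-3.138, 0.005, 1.534]
contact_force: [-0.5, 0.5, -0.2]
opening: 0.994
```

```bash
python3 - <<'E'
from h import *
err(521.5,270,480,1.527)
E
```

```text
clk 2.20 op 0.994 F [-0.5  0.5 -0.2] [521.8 272.6 478.3] [-3.138  0.005  1.534]
1 [[[-3,0,-2],0.007,0.994109893128005]]
```

Fine; descend.

step_arm(commands=[[[-3, 0, 30], 0.007, 1], [[0, 0, 30], 0, 1], [[0, 0, 26], 0, 1], [[0, 0, 0], 0, 1], [[0, 0, 0], 0, 1]])

```text
clock: 2.82
eef_pos: [521.5, 269.6, 392.8]
tcp_rot: [-3.141, 0.004, 1.527]
contact_force: [0.5, 0.2, 0.0]
opening: 1.001
```

```bash
python3 - <<'E'
from h import *
err(521.5,270,390,1.527)
E
```

```text
clk 2.83 op 1.001 F [0.5 0.2 0. ] [521.5 269.6 392.8] [-3.141  0.004  1.527]
1 [[[0,0,3],0.0,1.0012502444354294]]
```

step_arm(commands=[[[0, -2, 2], 0, 0], [[0, -2, 0], 0, 0], [[0, 0, 0], 0, 0], [[0, 0, 0], 0, 0], [[0, 0, 0], 0, 0], [[0, 0, 0], 0, 0], [[0, 0, 0], 0, 0], [[0, 0, 0], 0, 0]], force=40)

```text
clock: 3.82
eef_pos: [516.3, 270.2, 394.2]
tcp_rot: [3.14, 0.002, 1.528]
contact_force: [-1.9, 0.7, -4.9]
opening: 0.535
```

```bash
python3 - <<'E'
from h import *
err(517.5,270,390,1.527)
E
```

```text
clk 3.83 op 0.535 F [-1.9  0.7 -4.9] [516.3 270.2 394.2] [3.140e+00 2.000e-03 1.528e+00]
1 [[[0,1,4],0.001,0.534942897630852]]
```

step_arm(commands=[[[0, -10, 0], 0, 0], [[0, -10, 0], 0, 0], [[0, -10, 0], 0, 0], [[0, -10, 0], 0, 0], [[0, -10, 0], 0, 0], [[0, -10, 0], 0, 0], [[0, -10, 0], 0, 0], [[0, -10, 0], 0, 0], [[0, -8, 0], 0, 0], [[0, 0, 0], 0, 0]])

```text
clock: 5.08
eef_pos: [424.5, 274.1, 394.5]
tcp_rot: [3.13, 0.0, 1.528]
contact_force: [6.7, -0.2, -8.0]
opening: 0.521
```

```bash
python3 - <<'E'
from h import *
err(427,274,393,1.527)
f=grab_frame("top");g=grab_frame("scene")
a=cv2.resize(f[140:290,135:335],(400,300),interpolation=cv2.INTER_CUBIC);b=cv2.resize(g[140:290,220:420],(400,300),interpolation=cv2.INTER_CUBIC)
cv2.imwrite("pics/g1.png",np.hstack([a,b]))
E
```

```text
clk 5.08 op 0.521 F [ 6.7 -0.2 -8. ] [424.5 274.1 394.5] [3.13  0.    1.528]
1 [[[0,3,2],0.001,0.521457359535537]]
```

View pics/g1.png

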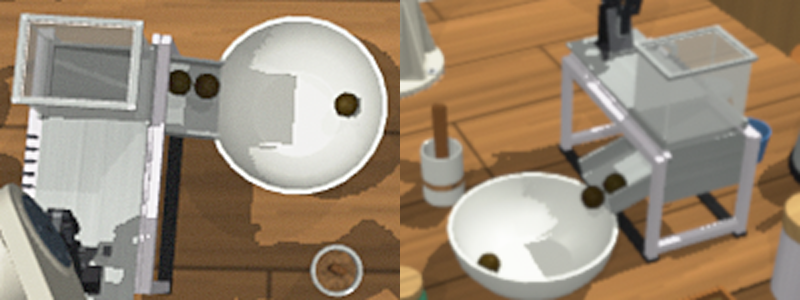

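The gate is about 92 mm out and the tab is squeezed. One mandarin is in the bowl and two are on the chute, so I'll let them run and then push the gate shut.

step_arm(commands=[[[0, 0, 0], 0, 0], [[0, 0, 0], 0, 0], [[0, 10, 0], 0, 0], [[0, 10, 0], 0, 0], [[0, 10, 0], 0, 0], [[0, 10, 0], 0, 0], [[0, 10, 0], 0, 0], [[0, 10, 0], 0, 0], [[0, 10, 0], 0, 0], [[0, 10, 0], 0, 0], [[0, 8, 0], 0, 0], [[0, 5, 0], 0, 0], [[0, 5, 0], 0, 0], [[0, 4, 0], 0, 0]])

```text
clock: 6.92
eef_pos: [520.4, 270.4, 394.0]
tcp_rot: [-3.115, 0.004, 1.528]
contact_force: [-30.5, 1.7, 7.9]
opening: 0.526
```

```bash
python3 - <<'E'
from h import *
err(516.3,270.2,394,1.527)
E
```

```text
clk 6.92 op 0.526 F [-30.5   1.7   7.9] [520.4 270.4 394. ] [-3.115  0.004  1.528]
1 [[[0,-4,0],0.001,0.5258465961163462]]
```

step_arm(commands=[[[0, -2, 0], 0, 0], [[0, 0, 0], 0, 0.6], [[0, 0, 0], 0, 0.7], [[0, 0, 0], 0, 0.85], [[0, 0, 0], 0, 1], [[0, 0, 0], 0, 1], [[0, 0, 0], 0, 1]])

```text
clock: 7.8
eef_pos: [520.3, 270.3, 395.2]
tcp_rot: [-3.119, 0.004, 1.528]
contact_force: [0.3, -0.1, 0.1]
opening: 0.996
```

```bash
python3 - <<'E'
from h import *
err(521,270,500,1.527)
g=grab_frame("scene");t=grab_frame("top")
cv2.imwrite("pics/g2.png",np.hstack([cv2.resize(t[140:290,135:335],(400,300),interpolation=cv2.INTER_CUBIC),cv2.resize(g[140:290,220:420],(400,300),interpolation=cv2.INTER_CUBIC)]))
E
```

```text
clk 7.80 op 0.996 F [ 0.3 -0.1  0.1] [520.3 270.3 395.2] [-3.119  0.004  1.528]
1 [[[0,1,-105],0.001,0.9961406489657846]]
```

```bash
cat >> h.py <<'E'
from scipy.spatial.transform import Rotation as Ro
def plan(way,op,step=45,L=173,quiet=False):
    """way: (x,y,z,yaw) of the point L mm ahead of the flange; tilt kept, rows in tool frame"""
    s=sense();rp=s["tcp_rot"];y=rp[2];rows=[]
    p=np.array(s["eef_pos"])+Ro.from_euler("xyz",rp).apply([0,0,L])
    print("tip",p.round(1),"yaw",round(y,3),"tilt",np.round(Ro.from_euler("xyz",rp).apply([0,0,1])[:2],3),"clk %.2f op %.3f"%(s["clock"],s["opening"]),"F",np.round(s["contact_force"],1))
    for w in way:
        d=np.array(w[:3],float)-p;dy=(y-w[3]+np.pi)%(2*np.pi)-np.pi
        n=max(1,int(np.ceil(max(np.linalg.norm(d)/step,abs(dy)/0.17))))
        for i in range(n):
            v=Ro.from_euler("xyz",[rp[0],rp[1],y]).inv().apply(d/n)
            rows.append([[int(round(a)) for a in v],float(round(dy/n,3)),op]);y-=dy/n
        p=np.array(w[:3],float)
    print(len(rows),str(rows).replace(" ",""))
E
python3 - <<'E'
from h import *
plan([(521,268,325,1.527),(548,-254,300,0.011)],0.6,50)
E
```

```text
tip [516.3 269.8 222.3] yaw 1.529 tilt [-0.023 -0.003] clk 7.90 op 1.002 F [-0.5  0.1  0.1]
14 [[[-1,1,-34],0.001,0.6],[[-1,1,-34],0.001,0.6],[[-1,1,-34],0.001,0.6],[[-47,5,2],0.138,0.6],[[-46,11,2],0.138,0.6],[[-44,17,2],0.138,0.6],[[-41,23,2],0.138,0.6],[[-38,29,2],0.138,0.6],[[-34,34,2],0.138,0.6],[[-29,38,2],0.138,0.6],[[-23,42,1],0.138,0.6],[[-17,44,1],0.138,0.6],[[-11,46,1],0.138,0.6],[[-5,47,1],0.138,0.6]]
```

View pics/g2.png

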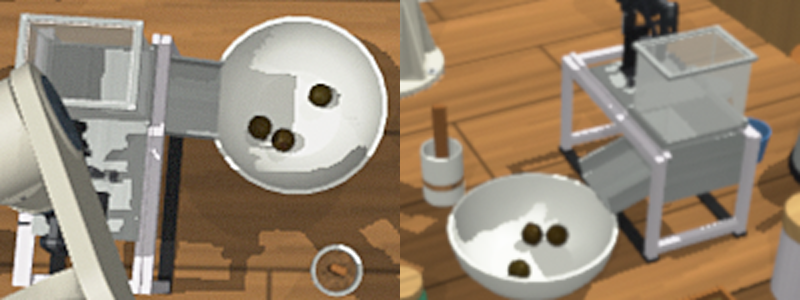

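All three mandarins are in the bowl. I'll lift clear with the fingers open, then go to stick1.

step_arm(commands=[[[0, 0, -34], 0, 1], [[-1, 0, -34], 0.001, 1], [[-1, 1, -34], 0.001, 1], [[0, 0, 0], 0, 1], [[-47, 5, 2], 0.138, 0.6], [[-46, 11, 2], 0.138, 0.6], [[-44, 17, 2], 0.138, 0.6], [[-41, 23, 2], 0.138, 0.6], [[-38, 29, 2], 0.138, 0.6], [[-34, 34, 2], 0.138, 0.6], [[-29, 38, 2], 0.138, 0.6], [[-23, 42, 1], 0.138, 0.6], [[-17, 44, 1], 0.138, 0.6], [[-11, 46, 1], 0.138, 0.6], [[-5, 40, 1], 0.138, 0.6], [[0, 0, 0], 0, 0.6], [[0, 0, 0], 0, 0.6]])

```text
clock: 10.02
eef_pos: [536.0, -260.9, 469.5]
tcp_rot: [3.14, 0.038, -0.038]
contact_force: [0.1, -0.2, 0.4]
opening: 0.595
```

```bash
python3 - <<'E'
from h import *
plan([(548,-254,100,0.011)],0.6,50)
g=grab_frame("scene");t=grab_frame("top")
m=camera_model("top")
cv2.imwrite("pics/g3.png",np.hstack([cv2.resize(t[190:290,140:220],(400,500),interpolation=cv2.INTER_CUBIC),cv2.resize(t[205:300,345:445],(400,500),interpolation=cv2.INTER_CUBIC)]))
E
```

```text
tip [ 529.4 -261.   296.7] yaw -0.038 tilt [-0.038 -0.   ] clk 10.03 op 0.595 F [ 0.1 -0.2  0.4]
4 [[[6,-2,49],-0.012,0.6],[[6,-2,49],-0.012,0.6],[[7,-2,49],-0.012,0.6],[[7,-2,49],-0.012,0.6]]
```

View pics/g3.png

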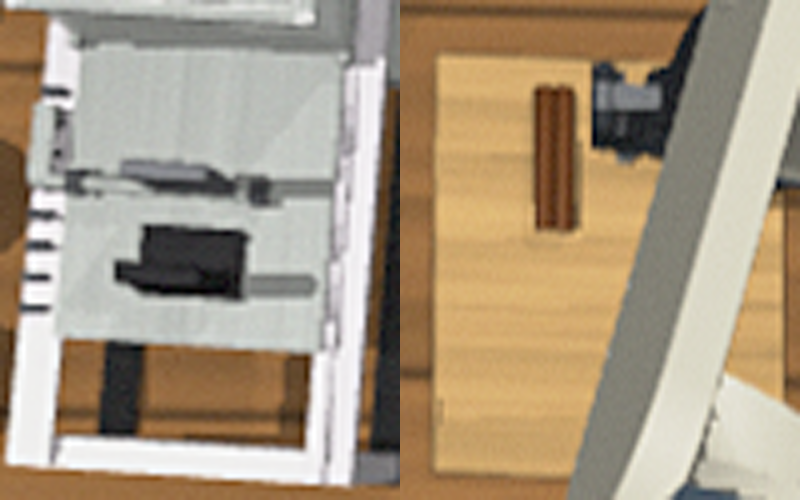

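The left view shows the gate shut with the tooth arm near the first notch. The right view shows stick1 in place at about (555,158) in the crop. I'll compare the gate with its starting picture at subpixel level.

```bash
cat > cmp.py <<'E'
from h import *
a=cv2.imread("pics/top0.png");b=cv2.resize(grab_frame("top"),(800,600),interpolation=cv2.INTER_CUBIC)
g=lambda f,x0,x1,y0,y1:np.float32(cv2.cvtColor(f,cv2.COLOR_BGR2GRAY))[y0:y1,x0:x1]
for n,r in dict(blackplate=(225,275,328,362),platefront=(230,295,355,372),tabarm=(203,218,300,330),greytab=(225,265,312,328),railteeth=(202,222,335,400),rearframe=(210,310,395,412),bowl=(395,470,215,330)).items():
    A=g(a,*r);x0,x1,y0,y1=r;s=8
    A8=cv2.resize(A,None,fx=s,fy=s,interpolation=cv2.INTER_CUBIC);B8=cv2.resize(g(b,x0-6,x1+6,y0-6,y1+6),None,fx=s,fy=s,interpolation=cv2.INTER_CUBIC)
    q=cv2.minMaxLoc(cv2.matchTemplate(B8,A8,cv2.TM_CCOEFF_NORMED));print(n,"shift px(800)",(np.array(q[3])/s-6),"score %.3f"%q[1])
E
python3 cmp.py; python3 - <<'E'
from h import *
print(P("top",[521,270,265]),P("top",[511,270,265]))
E
```

```text
blackplate shift px(800) [-0.125  1.625] score 0.994
platefront shift px(800) [-0.125  1.625] score 0.985
tabarm shift px(800) [-0.125  0.5  ] score 0.954
greytab shift px(800) [0.  1.5] score 0.969
railteeth shift px(800) [0. 0.] score 0.995
rearframe shift px(800) [0. 0.] score 0.999
bowl shift px(800) [0.25  0.125] score 0.764
[np.float64(171.5), np.float64(232.8)] [np.float64(171.3), np.float64(237.3)]
```

The gate is about 2.5 mm from fully shut, inside the 5 mm limit. The tab sits at the same angle relative to the handle as at the start, so it is locked. On to stick1.

step_arm(commands=[[[6, -2, 49], -0.012, 0.6], [[6, -2, 49], -0.012, 0.6], [[7, -2, 49], -0.012, 0.6], [[7, -2, 49], -0.012, 0.6], [[0, 0, 0], 0, 0.6], [[0, 0, 0], 0, 0.6]])

```text
clock: 10.92
eef_pos: [558.5, -247.8, 273.1]
tcp_rot: [3.138, 0.03, 0.022]
contact_force: [-0.5, 1.3, 0.1]
opening: 0.597
```

```bash
python3 - <<'E'
from h import *
plan([(548,-254,12,0.011)],0.6,30)
m=camera_model("wrist");f=grab_frame("wrist");cv2.imwrite("pics/w2.png",cv2.resize(f,(800,600),interpolation=cv2.INTER_CUBIC))
for n,p in dict(s1=(548.35,-253.7,25),s2=(554.5,-344.2,25),s3=(437.4,-335.4,25)).items(): print(n,(np.array(P(m,p))*1.4286).round())
E
```

```text
tip [ 553.3 -248.5  100.2] yaw 0.022 tilt [-0.03  -0.004] clk 10.93 op 0.597 F [-0.5  1.3  0.1]
3 [[[-1,2,29],0.004,0.6],[[-1,2,29],0.004,0.6],[[-1,2,29],0.004,0.6]]
s1 [412. 321.]
s2 [603. 313.]
s3 [555. 513.]
```

View pics/w2.png

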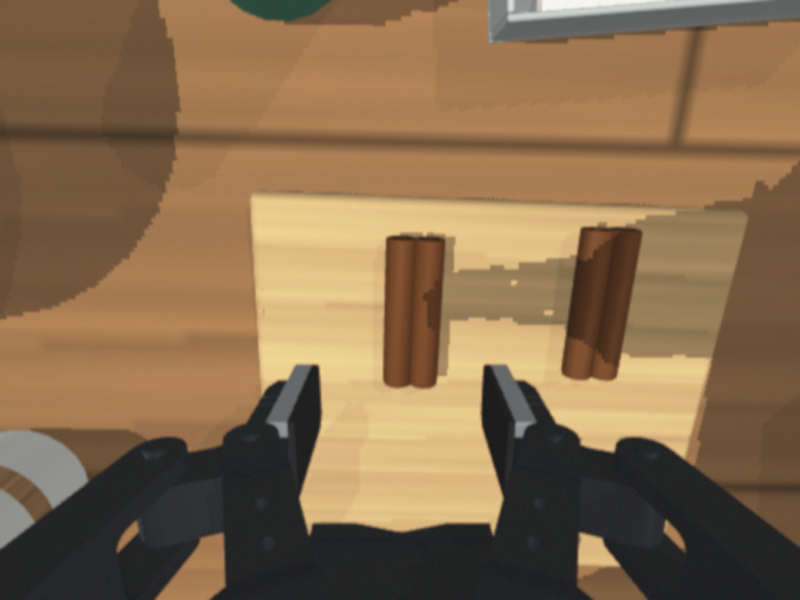

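The wrist view confirms stick1 at (413,312) and stick2 at (602,305), within about 3 mm of prediction.

step_arm(commands=[[[0, 2, 29], 0.004, 0.6], [[-1, 2, 29], 0.004, 0.6], [[-1, 2, 28], 0.004, 0.6], [[0, 0, 0], 0, 0.6], [[0, 0, 0], 0, 0], [[0, 0, 0], 0, 0], [[0, 0, 0], 0, 0], [[0, 0, 0], 0, 0], [[0, 0, 0], 0, 0]], force=50)

```text
clock: 12.1
eef_pos: [560.1, -256.9, 202.1]
tcp_rot: [3.128, 0.008, 0.01]
contact_force: [-0.1, -0.2, 0.1]
opening: 0.003
```

```bash
python3 - <<'E'
from h import *
plan([(560,-230,200,0.0),(653,5,200,0),(653,5,110,0)],0,45)
E
```

```text
tip [ 558.7 -259.3   29.2] yaw 0.01 tilt [-0.008 -0.014] clk 12.10 op 0.003 F [-0.1 -0.2  0.1]
12 [[[0,-7,-43],0.003,0],[[0,-7,-43],0.003,0],[[0,-7,-43],0.003,0],[[0,-7,-43],0.003,0],[[15,-39,-1],0.0,0],[[15,-39,-1],0.0,0],[[15,-39,-1],0.0,0],[[15,-39,-1],0.0,0],[[15,-39,-1],0.0,0],[[15,-39,-1],0.0,0],[[0,-1,45],0.0,0],[[0,-1,45],0.0,0]]
```

The descent stopped short at tip height 29, so the fingers closed above the stick. Open, correct and check before closing.

step_arm(commands=[[[-4, -2, -10], 0, 0.6], [[-4, -2, 0], 0, 0.6], [[0, 0, 0], 0, 0.6], [[0, 0, 10], 0, 0.6], [[0, 0, 8], 0, 0.6], [[0, 0, 8], 0, 0.6], [[0, 0, 0], 0, 0.6]])

```text
clock: 12.98
eef_pos: [550.8, -252.7, 184.1]
tcp_rot: [3.129, 0.01, 0.01]
contact_force: [-0.1, 0.3, 0.2]
opening: 0.604
```

```bash
python3 - <<'E'
from h import *
plan([(550,-254,12,0.01)],0.6,30)
E
```

```text
tip [ 549.1 -254.9   11.1] yaw 0.01 tilt [-0.01  -0.013] clk 12.97 op 0.604 F [-0.1  0.3  0.2]
1 [[[1,-1,-1],0.0,0.6]]
```

step_arm(commands=[[[0, 0, 0], 0, 0], [[0, 0, 0], 0, 0], [[0, 0, 0], 0, 0], [[0, 0, 0], 0, 0], [[0, 0, 0], 0, 0], [[0, -7, -40], 0, 0], [[0, -7, -43], 0.003, 0], [[0, -7, -43], 0.003, 0], [[0, -7, -43], 0.003, 0], [[0, 0, 0], 0, 0]], force=50)

```text
clock: 14.22
eef_pos: [552.3, -221.7, 357.9]
tcp_rot: [3.129, 0.01, 0.001]
contact_force: [0.8, 0.9, -1.4]
opening: 0.303
```

```bash
python3 - <<'E'
from h import *
plan([(653,0,200,0),(653,0,110,0)],0,45)
E
```

```text
tip [ 550.6 -223.9  184.9] yaw 0.001 tilt [-0.01  -0.013] clk 14.22 op 0.303 F [ 0.8  0.9 -1.4]
8 [[[17,-37,-3],0.0,0],[[17,-37,-3],0.0,0],[[17,-37,-3],0.0,0],[[17,-37,-3],0.0,0],[[17,-37,-3],0.0,0],[[17,-37,-3],0.0,0],[[0,-1,45],0.0,0],[[0,-1,45],0.0,0]]
```

step_arm(commands=[[[17, -37, -3], 0, 0], [[17, -37, -3], 0, 0], [[17, -37, -3], 0, 0], [[17, -37, -3], 0, 0], [[17, -37, -3], 0, 0], [[17, -37, -3], 0, 0], [[0, 0, 0], 0, 0], [[0, 0, 40], 0, 0], [[0, 0, 40], 0, 0], [[0, 0, 40], 0, 0], [[0, 0, 0], 0, 0], [[0, 0, 0], 0, 0]])

```text
clock: 15.72
eef_pos: [651.8, 1.5, 240.6]
tcp_rot: [3.127, 0.02, -0.002]
contact_force: [0.4, -0.3, -0.7]
opening: 0.305
```

```bash
python3 - <<'E'
from h import *
plan([(653,0,58,0)],0,45)
E
```

```text
tip [648.3  -1.   67.6] yaw -0.002 tilt [-0.02  -0.014] clk 15.72 op 0.305 F [ 0.4 -0.3 -0.7]
1 [[[5,-1,9],-0.002,0]]
```

Release, rise, and plan for stick2.

step_arm(commands=[[[2, 0, 10], 0, 0], [[0, 0, 0], 0, 0], [[0, 0, 0], 0, 0.6], [[0, 0, 0], 0, 0.6], [[0, 0, 0], 0, 0.6], [[0, 0, -45], 0, 0.6], [[0, 0, -45], 0, 0.6], [[0, 0, -45], 0, 0.6], [[0, 0, 0], 0, 0.6]])

```text
clock: 16.85
eef_pos: [657.1, 3.2, 373.1]
tcp_rot: [3.127, 0.015, -0.002]
contact_force: [-0.5, -0.9, -0.4]
opening: 0.6
```

```bash
python3 - <<'E'
from h import *
plan([(556,-344,170,0.006),(556,-344,60,0.006)],0.6,45)
t=grab_frame("top");cv2.imwrite("pics/t4.png",cv2.resize(t[140:300,230:445],(774,576),interpolation=cv2.INTER_CUBIC))
E
```

```text
tip [654.6   0.7 200.1] yaw -0.002 tilt [-0.015 -0.014] clk 16.85 op 0.600 F [-0.5 -0.9 -0.4]
11 [[[-12,43,5],-0.001,0.6],[[-12,43,5],-0.001,0.6],[[-12,43,5],-0.001,0.6],[[-12,43,5],-0.001,0.6],[[-12,43,5],-0.001,0.6],[[-12,43,5],-0.001,0.6],[[-12,43,5],-0.001,0.6],[[-12,43,5],-0.001,0.6],[[1,-1,37],0.0,0.6],[[1,-1,37],0.0,0.6],[[1,-1,37],0.0,0.6]]
```

View pics/t4.png

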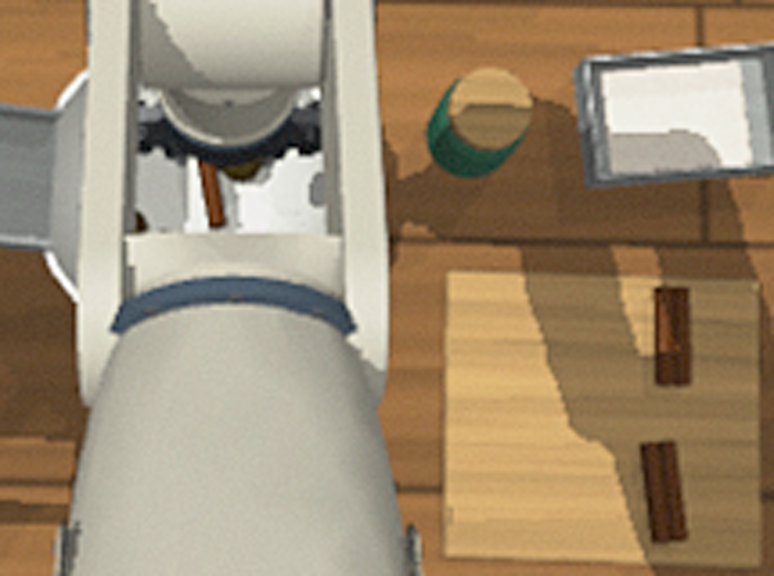

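Stick1 is in the bowl, and stick2 at (673,336) and stick3 at (663,492) haven't moved.

step_arm(commands=[[[-12, 43, 0], 0, 0.6], [[-12, 43, 5], 0, 0.6], [[-12, 43, 5], 0, 0.6], [[-12, 43, 5], 0, 0.6], [[-12, 43, 5], 0, 0.6], [[-12, 43, 5], 0, 0.6], [[-12, 43, 5], 0, 0.6], [[-12, 41, 5], 0, 0.6], [[0, 0, 0], 0, 0.6], [[0, 0, 37], 0, 0.6], [[0, 0, 37], 0, 0.6], [[0, 0, 37], 0, 0.6], [[0, 0, 0], 0, 0.6], [[0, 0, 0], 0, 0.6]])

```text
clock: 18.65
eef_pos: [547.3, -344.0, 209.5]
tcp_rot: [3.139, 0.041, 0.002]
contact_force: [0.5, -0.7, 1.3]
opening: 0.598
```

```bash
python3 - <<'E'
from h import *
plan([(556,-344,12,0.006)],0.6,18)
E
```

```text
tip [ 540.2 -344.5   36.7] yaw 0.002 tilt [-0.041 -0.003] clk 18.65 op 0.598 F [ 0.5 -0.7  1.3]
2 [[[8,0,12],-0.002,0.6],[[8,0,12],-0.002,0.6]]
```

step_arm(commands=[[[8, 0, 0], 0, 0.6], [[7, 0, 0], 0, 0.6], [[0, 0, 8], 0, 0.6], [[0, 0, 8], 0, 0.6], [[0, 0, 7], 0, 0.6], [[0, 0, 0], 0, 0.6]])

```text
clock: 19.4
eef_pos: [563.8, -344.3, 188.0]
tcp_rot: [3.137, 0.037, 0.002]
contact_force: [0.6, 0.4, -0.6]
opening: 0.601
```

```bash
python3 - <<'E'
from h import *
plan([(556,-344,12,0.006)],0.6,18)
E
```

```text
tip [ 557.5 -345.2   15.1] yaw 0.002 tilt [-0.037 -0.005] clk 19.40 op 0.601 F [ 0.6  0.4 -0.6]
1 [[[-1,-1,3],-0.004,0.6]]
```

step_arm(commands=[[[-1, -1, 3], 0, 0.6], [[0, 0, 0], 0, 0], [[0, 0, 0], 0, 0], [[0, 0, 0], 0, 0], [[0, 0, 0], 0, 0], [[0, 0, 0], 0, 0], [[0, -7, -40], 0, 0], [[0, -7, -43], 0, 0], [[0, -7, -43], 0, 0], [[0, -7, -43], 0, 0], [[0, 0, 0], 0, 0]])

```text
clock: 20.78
eef_pos: [568.7, -313.7, 358.2]
tcp_rot: [3.137, 0.037, 0.001]
contact_force: [-0.1, -0.3, -1.3]
opening: 0.307
```

```bash
python3 - <<'E'
from h import *
plan([(660,20,185,0),(660,20,60,0)],0,45)
E
```

```text
tip [ 562.2 -314.5  185.3] yaw 0.001 tilt [-0.037 -0.004] clk 20.77 op 0.307 F [-0.1 -0.3 -1.3]
11 [[[12,-42,-1],0.0,0],[[12,-42,-1],0.0,0],[[12,-42,-1],0.0,0],[[12,-42,-1],0.0,0],[[12,-42,-1],0.0,0],[[12,-42,-1],0.0,0],[[12,-42,-1],0.0,0],[[12,-42,-1],0.0,0],[[2,0,42],0.0,0],[[2,0,42],0.0,0],[[2,0,42],0.0,0]]
```

step_arm(commands=[[[12, -42, -1], 0, 0], [[12, -42, -1], 0, 0], [[12, -42, -1], 0, 0], [[12, -42, -1], 0, 0], [[12, -42, -1], 0, 0], [[12, -42, -1], 0, 0], [[12, -42, -1], 0, 0], [[12, -42, -1], 0, 0], [[0, 0, 0], 0, 0], [[2, 0, 38], 0, 0], [[2, 0, 38], 0, 0], [[2, 0, 38], 0, 0], [[0, 0, 0], 0, 0], [[0, 0, 0], 0, 0]])

```text
clock: 22.52
eef_pos: [664.1, 27.4, 232.4]
tcp_rot: [3.136, 0.051, -0.002]
contact_force: [-0.7, -0.4, -0.1]
opening: 0.304
```

```bash
python3 - <<'E'
from h import *
plan([(660,20,62,0)],0,45)
E
```

```text
tip [655.3  26.4  59.6] yaw -0.002 tilt [-0.051 -0.006] clk 22.52 op 0.304 F [-0.7 -0.4 -0.1]
1 [[[5,6,-3],-0.002,0]]
```

Release at height 60, rise and go to stick3.

step_arm(commands=[[[0, 0, 0], 0, 0.55], [[0, 0, 0], 0, 0.6], [[0, 0, 0], 0, 0.6], [[0, 0, -40], 0, 0.6], [[0, 0, -40], 0, 0.6], [[0, 0, -40], 0, 0.6], [[0, 0, 0], 0, 0.6]])

```text
clock: 23.4
eef_pos: [671.1, 27.8, 361.5]
tcp_rot: [3.136, 0.044, -0.002]
contact_force: [-0.2, 0.1, -0.8]
opening: 0.596
```

```bash
python3 - <<'E'
from h import *
plan([(439,-335,170,0.119)],0.6,45)
E
```

```text
tip [663.5  26.9 188.6] yaw -0.002 tilt [-0.044 -0.005] clk 23.40 op 0.596 F [-0.2  0.1 -0.8]
10 [[[-22,36,3],-0.012,0.6],[[-23,36,3],-0.012,0.6],[[-23,36,3],-0.012,0.6],[[-24,35,3],-0.012,0.6],[[-24,35,3],-0.012,0.6],[[-24,35,3],-0.012,0.6],[[-25,34,3],-0.012,0.6],[[-25,34,3],-0.012,0.6],[[-26,34,3],-0.012,0.6],[[-26,34,3],-0.012,0.6]]
```

step_arm(commands=[[[-22, 36, 0], -0.012, 0.6], [[-23, 36, 3], -0.012, 0.6], [[-23, 36, 3], -0.012, 0.6], [[-24, 35, 3], -0.012, 0.6], [[-24, 35, 3], -0.012, 0.6], [[-24, 35, 3], -0.012, 0.6], [[-25, 34, 3], -0.012, 0.6], [[-25, 34, 3], -0.012, 0.6], [[-26, 34, 3], -0.012, 0.6], [[-26, 34, 3], -0.012, 0.6], [[0, 0, 0], 0, 0.6], [[0, 0, 30], 0, 0.6], [[0, 0, 30], 0, 0.6], [[0, 0, 30], 0, 0.6], [[0, 0, 0], 0, 0.6], [[0, 0, 0], 0, 0.6]])

```text
clock: 25.4
eef_pos: [435.4, -340.7, 248.5]
tcp_rot: [-3.138, 0.045, 0.126]
contact_force: [0.4, -0.1, 0.1]
opening: 0.601
```

```bash
python3 - <<'E'
from h import *
plan([(439,-335,50,0.119),(439,-335,12,0.119)],0.6,18)
t=grab_frame("top");cv2.imwrite("pics/t5.png",cv2.resize(t[140:300,230:445],(774,576),interpolation=cv2.INTER_CUBIC))
E
```

```text
tip [ 427.6 -341.1   75.6] yaw 0.126 tilt [-0.046 -0.003] clk 25.40 op 0.601 F [ 0.4 -0.1  0.1]
5 [[[7,-2,13],0.003,0.6],[[7,-2,13],0.003,0.6],[[1,0,13],0.0,0.6],[[1,0,13],0.0,0.6],[[1,0,13],0.0,0.6]]
```

View pics/t5.png

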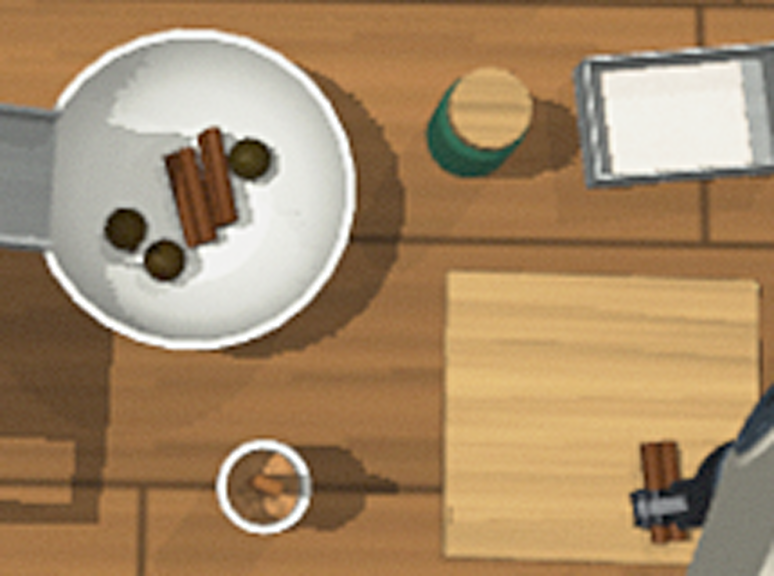

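Two sticks and three mandarins are in the bowl, and stick3 is unmoved.

step_arm(commands=[[[7, -2, 13], 0, 0.6], [[6, -2, 13], 0, 0.6], [[0, 0, 12], 0, 0.6], [[0, 0, 10], 0, 0.6], [[0, 0, 10], 0, 0.6], [[0, 0, 0], 0, 0.6]])

```text
clock: 26.2
eef_pos: [446.6, -334.9, 187.3]
tcp_rot: [-3.14, 0.044, 0.126]
contact_force: [-0.3, -0.2, -0.0]
opening: 0.595
```

```bash
python3 - <<'E'
from h import *
plan([(439,-335,12,0.119)],0.6,18)
E
```

```text
tip [ 439.1 -335.6   14.4] yaw 0.126 tilt [-0.044 -0.004] clk 26.20 op 0.595 F [-0.3 -0.2 -0. ]
1 [[[0,-1,2],0.007,0.6]]
```

step_arm(commands=[[[0, 0, 2], 0, 0.6], [[0, 0, 0], 0, 0], [[0, 0, 0], 0, 0], [[0, 0, 0], 0, 0], [[0, 0, 0], 0, 0], [[0, 0, 0], 0, 0], [[0, 0, -40], 0, 0], [[0, 0, -43], 0, 0], [[0, 0, -43], 0, 0], [[0, 0, -43], 0, 0], [[0, 0, 0], 0, 0]])

```text
clock: 27.58
eef_pos: [454.0, -334.4, 359.7]
tcp_rot: [-3.14, 0.043, 0.126]
contact_force: [1.4, -0.5, -0.1]
opening: 0.309
```

```bash
python3 - <<'E'
from h import *
plan([(655,-15,185,0.1),(655,-15,70,0.1)],0,45)
E
```

```text
tip [ 446.5 -335.1  186.9] yaw 0.126 tilt [-0.043 -0.004] clk 27.57 op 0.309 F [ 1.4 -0.5 -0.1]
12 [[[27,-32,-1],0.003,0],[[27,-32,-1],0.003,0],[[27,-33,-1],0.003,0],[[27,-33,-1],0.003,0],[[27,-33,-1],0.003,0],[[27,-33,-1],0.003,0],[[27,-33,-1],0.003,0],[[27,-33,-1],0.003,0],[[27,-33,-1],0.003,0],[[2,0,38],0.0,0],[[2,0,38],0.0,0],[[2,0,38],0.0,0]]
```

step_arm(commands=[[[27, -32, -1], 0.003, 0], [[27, -32, -1], 0.003, 0], [[27, -33, -1], 0.003, 0], [[27, -33, -1], 0.003, 0], [[27, -33, -1], 0.003, 0], [[27, -33, -1], 0.003, 0], [[27, -33, -1], 0.003, 0], [[27, -33, -1], 0.003, 0], [[27, -33, -1], 0.003, 0], [[0, 0, 0], 0, 0], [[2, 0, 34], 0, 0], [[2, 0, 34], 0, 0], [[2, 0, 34], 0, 0], [[0, 0, 0], 0, 0], [[0, 0, 0], 0, 0]])

```text
clock: 29.45
eef_pos: [663.1, -6.0, 239.3]
tcp_rot: [-3.14, 0.061, 0.095]
contact_force: [0.2, 0.5, -0.1]
opening: 0.305
```

```bash
python3 - <<'E'
from h import *
plan([(655,-15,70,0.1)],0,45)
E
```

```text
tip [652.6  -6.7  66.6] yaw 0.095 tilt [-0.061 -0.004] clk 29.45 op 0.305 F [ 0.2  0.5 -0.1]
1 [[[1,9,-3],-0.005,0]]
```

step_arm(commands=[[[0, 4, 0], 0, 0], [[0, 0, 0], 0, 0.55], [[0, 0, 0], 0, 0.6], [[0, 0, 0], 0, 0.6], [[0, 0, -45], 0, 0.6], [[0, 0, -45], 0, 0.6], [[0, 0, -45], 0, 0.6], [[0, 0, -30], 0, 0.6], [[-40, 4, -20], 0, 1], [[-40, 4, -20], 0, 1], [[-40, 4, -20], 0, 1], [[-40, 4, 0], 0, 1], [[-30, 4, 0], 0, 1], [[0, 0, 0], 0, 1], [[0, 0, 0], 0, 1]])

```text
clock: 31.32
eef_pos: [484.9, -47.6, 487.9]
tcp_rot: [-3.141, 0.051, 0.097]
contact_force: [0.2, 0.4, -0.5]
opening: 1.0
```

```bash
python3 - <<'E'
from h import *
import json
plan([(435,-33,300,0)],1,45)
m=camera_model("wrist");f=grab_frame("wrist");t=grab_frame("top");g=grab_frame("scene")
json.dump({k:np.array(v).tolist() for k,v in m.items()},open("w6.json","w"))
p=[int(round(v)) for v in P(m,[434.7,-32.6,90])];print(p)
x0=min(max(p[0]-80,0),400);y0=min(max(p[1]-60,0),300)
A=cv2.resize(f[y0:y0+120,x0:x0+160],(800,600),interpolation=cv2.INTER_CUBIC)
print("wrist crop",x0,y0,"scale 5")
ps=[int(v) for v in P("scene",[434.7,-32.6,130])];print("scene crop",ps[0]-40,ps[1]-40,"scale 5");B=cv2.resize(g[ps[1]-40:ps[1]+40,ps[0]-40:ps[0]+40],(400,400),interpolation=cv2.INTER_CUBIC)
pt=[int(v) for v in P("top",[434.7,-32.6,90])];C=cv2.resize(t[pt[1]-80:pt[1]+20,pt[0]-80:pt[0]+20],(400,400),interpolation=cv2.INTER_CUBIC)
cv2.imwrite("pics/w6.png",cv2.resize(f,(800,600)));cv2.imwrite("pics/w6c.png",A);cv2.imwrite("pics/st6.png",np.hstack([B,C]));cv2.imwrite("pics/wn6.png",f)
E
```

```text
tip [476.2 -48.4 315.1] yaw 0.097 tilt [-0.05  -0.005] clk 31.32 op 1.000 F [ 0.2  0.4 -0.5]
2 [[[-19,-10,9],0.048,1],[[-20,-9,9],0.048,1]]
[264, 203]
wrist crop 184 143 scale 5
scene crop 199 163 scale 5
```

View pics/w6c.png

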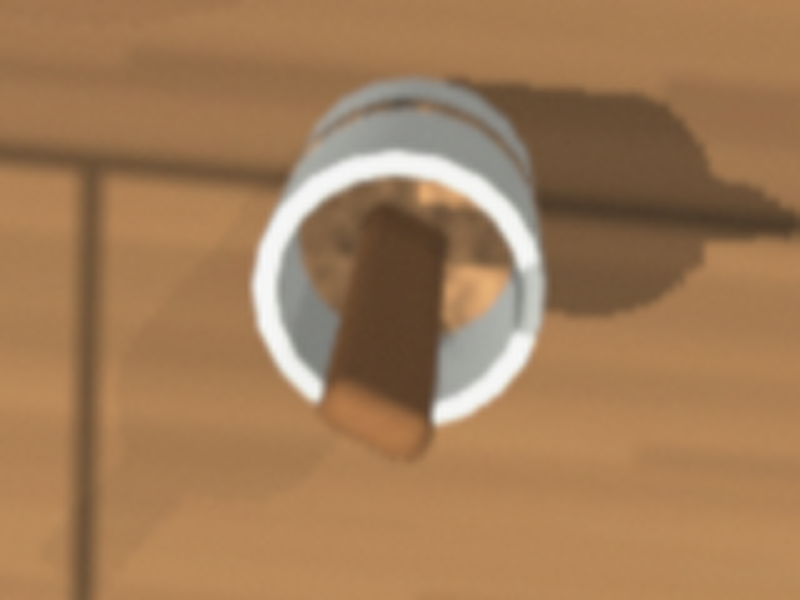

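View pics/st6.png

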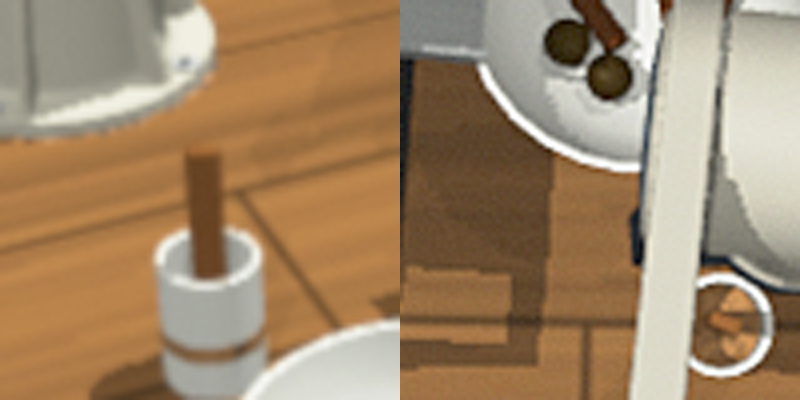

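The wrist crop shows the handle's end face at corners (325,405), (350,382), (430,425) and (410,458), and the handle foot near (408,215). Compute its pose.

```bash
python3 - <<'E'
from h import *
import json
m=json.load(open("w6.json"))
W=lambda u,v,z:U(m,184+(u-2)/5,143+(v-2)/5,z)
c=[(325,405),(350,382),(432,425),(408,460)]
q=np.array([W(*p,167)[:2] for p in c]);print("top corners",q.tolist(),q.mean(0))
print("wide dir",np.degrees(np.arctan2(*((q[2]+q[3])-(q[0]+q[1]))[::-1])),[np.linalg.norm(q[i]-q[(i+1)%4]).round(1) for i in range(4)])
print("foot",W(408,215,40),"pot rim ctr",W(398,288,90))
# scene ray cross-check
s=camera_model("scene");print("scene top at z168",U(s,199+(204-2)/5,163+(152-2)/5,168), "at pot mouth z~80", U(s,199+(209-2)/5,163+(275-2)/5,85))
print("top cam end face",U("top",*(lambda p:(p[0]-80+(325-2)/4,p[1]-80+(323-2)/4))([int(v) for v in P("top",[434.7,-32.6,90])]),167))
E
```

```text
top corners [[438.7, -22.4], [443.6, -26.6], [436.7, -42.2], [429.3, -38.3]] [437.075 -32.375]
wide dir -117.35977142410148 [np.float64(6.5), np.float64(17.1), np.float64(8.4), np.float64(18.5)]
foot [441.  -31.8  40. ] pot rim ctr [437.5 -32.   90. ]
scene top at z168 [436.2 -30.7 168. ] at pot mouth z~80 [446.  -36.3  85. ]
top cam end face [435.5 -30.9 167. ]
```

```bash
python3 - <<'E'
from h import *
plan([(438,-32,230,1.093)],1,45,155)
E
```

```text
tip [477.3 -48.3 332.6] yaw 0.097 tilt [-0.052 -0.005] clk 31.48 op 0.995 F [ 0.2 -0.  -0.3]
6 [[[-5,-3,17],-0.166,1],[[-5,-4,17],-0.166,1],[[-4,-5,17],-0.166,1],[[-3,-6,17],-0.166,1],[[-2,-6,17],-0.166,1],[[-1,-7,17],-0.166,1]]
```

step_arm(commands=[[[-5, -3, 17], -0.166, 1], [[-5, -4, 17], -0.166, 1], [[-4, -5, 17], -0.166, 1], [[-3, -6, 17], -0.166, 1], [[-2, -6, 17], -0.166, 1], [[-1, -7, 17], -0.166, 1], [[0, 0, 0], 0, 1], [[0, 0, 0], 0, 1]])

```text
clock: 32.48
eef_pos: [449.8, -29.3, 382.5]
tcp_rot: [-3.095, 0.027, 1.123]
contact_force: [0.4, -0.1, 0.4]
opening: 1.001
```

```bash
python3 - <<'E'
from h import *
plan([(438,-32,180,1.093),(438,-32,122,1.093)],1,20,155)
E
```

```text
tip [441.5 -29.9 227.8] yaw 1.123 tilt [-0.054 -0.004] clk 32.48 op 1.001 F [ 0.4 -0.1  0.4]
6 [[[-1,0,16],0.01,1],[[-1,0,16],0.01,1],[[-1,0,16],0.01,1],[[1,1,19],0.0,1],[[1,1,19],0.0,1],[[1,1,19],0.0,1]]
```

step_arm(commands=[[[-1, -1, 16], 0.01, 1], [[-1, -1, 16], 0.01, 1], [[-1, 0, 16], 0.01, 1], [[1, 1, 18], 0, 1], [[1, 1, 18], 0, 1], [[1, 1, 14], 0, 1], [[0, 0, 0], 0, 1], [[0, 0, 0], 0, 1]])

```text
clock: 33.48
eef_pos: [447.1, -31.0, 280.2]
tcp_rot: [-3.1, 0.028, 1.077]
contact_force: [0.7, -0.5, -0.4]
opening: 0.997
```

```bash
python3 - <<'E'
from h import *
plan([(438.5,-32,122,1.093)],1,20,155)
E
```

```text
tip [439.3 -31.8 125.4] yaw 1.077 tilt [-0.05  -0.005] clk 33.48 op 0.997 F [ 0.7 -0.5 -0.4]
1 [[[-1,0,3],-0.016,1]]
```

step_arm(commands=[[[0, 0, 3], -0.016, 0.6], [[0, 0, 0], 0, 0.3], [[0, 0, 0], 0, 0], [[0, 0, 0], 0, 0], [[0, 0, 0], 0, 0], [[0, 0, 0], 0, 0], [[0, 0, 0], 0, 0]], force=80)

```text
clock: 34.35
eef_pos: [447.3, -31.0, 278.5]
tcp_rot: [-3.102, 0.026, 1.093]
contact_force: [-0.5, -0.4, 0.8]
opening: 0.118
```

```bash
python3 - <<'E'
from h import *
plan([(438,-32,250,1.093),(640,10,250,1.093)],0,30,155)
E
```

```text
tip [440.  -31.7 123.7] yaw 1.093 tilt [-0.047 -0.005] clk 34.35 op 0.118 F [-0.5 -0.4  0.8]
12 [[[-1,-1,-25],0.0,0],[[-1,-1,-25],0.0,0],[[-1,-1,-25],0.0,0],[[-1,-1,-25],0.0,0],[[-1,-1,-25],0.0,0],[[19,23,-1],0.0,0],[[19,23,-1],0.0,0],[[19,23,-1],0.0,0],[[19,23,-1],0.0,0],[[19,23,-1],0.0,0],[[19,23,-1],0.0,0],[[19,23,-1],0.0,0]]
```

step_arm(commands=[[[-1, -1, -25], 0, 0], [[-1, -1, -25], 0, 0], [[-1, -1, -25], 0, 0], [[-1, -1, -25], 0, 0], [[-1, -1, -25], 0, 0], [[0, 0, -10], 0, 0], [[0, 0, 0], 0, 0], [[19, 23, -1], 0, 0], [[19, 23, -1], 0, 0], [[19, 23, -1], 0, 0], [[19, 23, -1], 0, 0], [[19, 23, -1], 0, 0], [[0, 0, 0], 0, 0]])

```text
clock: 35.98
eef_pos: [595.2, -0.3, 404.9]
tcp_rot: [-3.092, 0.032, 1.093]
contact_force: [0.5, 0.2, -0.8]
opening: 0.117
```

```bash
python3 - <<'E'
from h import *
plan([(653,-22,255,1.093)],0,30,155)
t=grab_frame("top");g=grab_frame("scene")
cv2.imwrite("pics/s7.png",np.hstack([cv2.resize(g[130:300,180:350],(400,400),interpolation=cv2.INTER_CUBIC),cv2.resize(t[140:260,230:350],(400,400),interpolation=cv2.INTER_CUBIC)]))
E
```

```text
tip [586.1  -1.2 250.1] yaw 1.093 tilt [-0.059 -0.005] clk 35.98 op 0.117 F [ 0.5  0.2 -0.8]
3 [[[4,23,-3],0.0,0],[[4,23,-3],0.0,0],[[4,23,-3],0.0,0]]
```

View pics/s7.png

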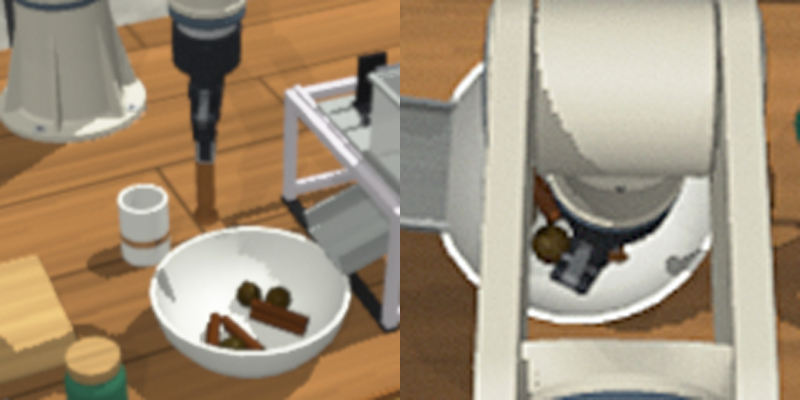

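The spoon is held head down. Three sticks and three mandarins are in the bowl, and the left/back part of the bowl looks free.

```bash
python3 - <<'E'
from h import *
for p in((627,-25,10),(650,-30,10),(610,18,10),(653,18,10),(690,0,10),(653,60,10)):
    s=P("scene",p);t=P("top",p);print(p,"scenecrop",(np.array(s)-[180,130])*400/170,"topcrop",(np.array(t)-[230,140])*400/120+[400,0])
plan([(625,-25,132,1.093),(625,-25,22,1.093)],0,30,272)
E
```

```text
(627, -25, 10) scenecrop [205.88235294 329.64705882] topcrop [632.66666667 218.66666667]
(650, -30, 10) scenecrop [209.64705882 342.11764706] topcrop [639.         191.66666667]
(610, 18, 10) scenecrop [231.76470588 311.76470588] topcrop [580.66666667 238.        ]
(653, 18, 10) scenecrop [246.35294118 332.47058824] topcrop [581.66666667 187.        ]
(690, 0, 10) scenecrop [245.88235294 355.52941176] topcrop [603.66666667 144.        ]
(653, 60, 10) scenecrop [276.94117647 322.82352941] topcrop [531.66666667 186.33333333]
tip [577.   -2.2 133.6] yaw 1.093 tilt [-0.061 -0.006] clk 36.08 op 0.116 F [-0.5  0.1 -0.5]
6 [[[1,27,-1],0.0,0],[[1,27,-1],0.0,0],[[1,1,27],0.0,0],[[1,1,27],0.0,0],[[1,1,27],0.0,0],[[1,1,27],0.0,0]]
```

```bash
python3 - <<'E'
from h import *
plan([(628,-12,132,1.093),(628,-12,32,1.093)],0,26,272)
E
```

```text
tip [577.   -2.2 133.6] yaw 1.093 tilt [-0.061 -0.006] clk 36.08 op 0.116 F [-0.5  0.1 -0.5]
6 [[[7,25,-1],0.0,0],[[7,25,-1],0.0,0],[[1,1,25],0.0,0],[[1,1,25],0.0,0],[[1,1,25],0.0,0],[[1,1,25],0.0,0]]
```

step_arm(commands=[[[7, 25, -1], 0, 0], [[7, 25, -1], 0, 0], [[0, 0, 0], 0, 0], [[1, 1, 22], 0, 0], [[1, 1, 22], 0, 0], [[1, 1, 22], 0, 0], [[1, 1, 20], 0, 0], [[0, 0, 0], 0, 0], [[0, 0, 0], 0, 0]])

```text
clock: 37.2
eef_pos: [635.0, -11.1, 314.8]
tcp_rot: [-3.083, 0.037, 1.092]
contact_force: [-0.0, 0.6, 0.4]
opening: 0.116
```

```bash
cat > circ.py <<'E'
from h import *
import sys
def circ(r=42,z=28,n=20,dir=1,c=(652.6,17.9),turn=1.0):
    s=sense();rp=s["tcp_rot"];R=Ro.from_euler("xyz",rp);p=np.array(s["eef_pos"])+R.apply([0,0,272])
    print("end rel bowl",(p-[*c,0]).round(1),"clk %.2f op %.3f"%(s["clock"],s["opening"]),"F",np.round(s["contact_force"],1),"tilt",R.apply([0,0,1])[:2].round(3))
    a0=np.arctan2(p[1]-c[1],p[0]-c[0]);rows=[]
    for i in range(1,n+1):
        a=a0+dir*2*np.pi*turn*i/n;q=np.array([c[0]+r*np.cos(a),c[1]+r*np.sin(a),p[2]+(z-p[2])*min(1,i/4)])
        v=R.inv().apply(q-p);rows.append([[int(round(k)) for k in v],0,0]);p=q
    print(str(rows).replace(" ",""))
circ(*[float(a) if '.' in a else int(a) for a in sys.argv[1:]])
E
python3 circ.py
```

```text
end rel bowl [-36.5 -30.5  43.4] clk 37.20 op 0.116 F [-0.   0.6  0.4] tilt [-0.069 -0.005]
[[[2,15,3],0,0],[[1,13,5],0,0],[[5,12,3],0,0],[[9,10,1],0,0],[[11,7,-1],0,0],[[13,3,-1],0,0],[[13,-1,0],0,0],[[12,-5,0],0,0],[[10,-9,0],0,0],[[7,-11,0],0,0],[[3,-13,1],0,0],[[-1,-13,1],0,0],[[-5,-12,1],0,0],[[-8,-10,1],0,0],[[-11,-7,1],0,0],[[-13,-3,1],0,0],[[-13,1,0],0,0],[[-12,5,0],0,0],[[-10,9,0],0,0],[[-7,11,0],0,0]]
```

step_arm(commands=[[[2, 15, 3], 0, 0], [[1, 13, 5], 0, 0], [[5, 12, 3], 0, 0], [[9, 10, 1], 0, 0], [[11, 7, -1], 0, 0], [[13, 3, -1], 0, 0], [[13, -1, 0], 0, 0], [[12, -5, 0], 0, 0], [[10, -9, 0], 0, 0], [[7, -11, 0], 0, 0]])

```text
clock: 38.45
eef_pos: [706.8, 49.5, 301.6]
tcp_rot: [-3.076, 0.04, 1.091]
contact_force: [0.3, 0.1, -0.3]
opening: 0.114
```

```bash
python3 circ.py 40 27
```

```text
end rel bowl [33.3 30.3 30.4] clk 38.45 op 0.114 F [ 0.3  0.1 -0.3] tilt [-0.077 -0.005]
[[[-2,-14,2],0,0],[[-1,-12,2],0,0],[[-5,-11,2],0,0],[[-8,-9,1],0,0],[[-11,-6,1],0,0],[[-12,-2,1],0,0],[[-12,1,0],0,0],[[-11,5,0],0,0],[[-9,8,0],0,0],[[-6,11,0],0,0],[[-2,12,-1],0,0],[[1,12,-1],0,0],[[5,11,-1],0,0],[[8,9,-1],0,0],[[11,6,-1],0,0],[[12,2,-1],0,0],[[12,-1,0],0,0],[[11,-5,0],0,0],[[9,-8,0],0,0],[[6,-11,0],0,0]]
```

Tracking is accurate. A full turn next.

step_arm(commands=[[[-2, -14, 2], 0, 0], [[-1, -12, 2], 0, 0], [[-5, -11, 2], 0, 0], [[-8, -9, 1], 0, 0], [[-11, -6, 1], 0, 0], [[-12, -2, 1], 0, 0], [[-12, 1, 0], 0, 0], [[-11, 5, 0], 0, 0], [[-9, 8, 0], 0, 0], [[-6, 11, 0], 0, 0], [[-2, 12, -1], 0, 0], [[1, 12, -1], 0, 0], [[5, 11, -1], 0, 0], [[8, 9, -1], 0, 0], [[11, 6, -1], 0, 0], [[12, 2, -1], 0, 0], [[12, -1, 0], 0, 0], [[11, -5, 0], 0, 0], [[9, -8, 0], 0, 0], [[6, -11, 0], 0, 0]])

```text
clock: 40.95
eef_pos: [702.8, 46.7, 298.8]
tcp_rot: [-3.077, 0.039, 1.091]
contact_force: [-0.2, 0.3, 0.1]
opening: 0.116
```

```bash
python3 circ.py 45 25; python3 - <<'E'
from h import *
t=grab_frame("top");g=grab_frame("scene")
cv2.imwrite("pics/s8.png",np.hstack([cv2.resize(g[130:300,180:350],(400,400),interpolation=cv2.INTER_CUBIC),cv2.resize(t[140:260,230:350],(400,400),interpolation=cv2.INTER_CUBIC)]))
E
```

```text
end rel bowl [29.7 27.4 27.6] clk 40.95 op 0.116 F [-0.2  0.3  0.1] tilt [-0.076 -0.005]
[[[7,-12,1],0,0],[[-2,-14,2],0,0],[[-6,-13,2],0,0],[[-10,-10,1],0,0],[[-12,-7,1],0,0],[[-14,-3,1],0,0],[[-14,2,0],0,0],[[-13,6,0],0,0],[[-10,10,0],0,0],[[-7,12,-1],0,0],[[-3,14,-1],0,0],[[2,14,-1],0,0],[[6,13,-1],0,0],[[10,10,-1],0,0],[[12,7,-1],0,0],[[14,3,-1],0,0],[[14,-2,0],0,0],[[13,-6,0],0,0],[[10,-10,0],0,0],[[7,-12,1],0,0]]
```

View pics/s8.png

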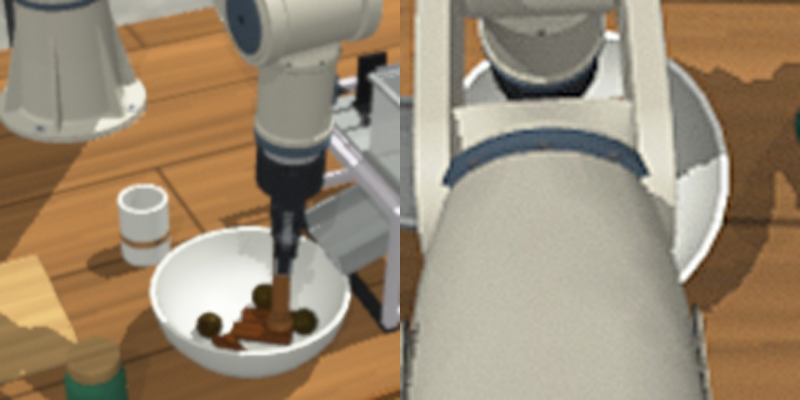

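The spoon is down among the contents and the bowl is in place. More turns.

step_arm(commands=[[[7, -12, 2], 0, 0], [[-2, -14, 2], 0, 0], [[-6, -13, 2], 0, 0], [[-10, -10, 1], 0, 0], [[-12, -7, 1], 0, 0], [[-14, -3, 1], 0, 0], [[-14, 2, 0], 0, 0], [[-13, 6, 0], 0, 0], [[-10, 10, 0], 0, 0], [[-7, 12, -1], 0, 0], [[-3, 14, -1], 0, 0], [[2, 14, -1], 0, 0], [[6, 13, -1], 0, 0], [[10, 10, -1], 0, 0], [[12, 7, -1], 0, 0], [[14, 3, -1], 0, 0], [[14, -2, 0], 0, 0], [[13, -6, 0], 0, 0], [[10, -10, 0], 0, 0], [[7, -12, 0], 0, 0]])

```text
clock: 43.55
eef_pos: [706.7, 48.9, 296.4]
tcp_rot: [-3.077, 0.039, 1.091]
contact_force: [0.2, -0.9, -0.1]
opening: 0.118
```

```bash
python3 circ.py 32 23
```

```text
end rel bowl [33.7 29.8 25.2] clk 43.55 op 0.118 F [ 0.2 -0.9 -0.1] tilt [-0.075 -0.005]
[[[-10,-14,2],0,0],[[-1,-10,1],0,0],[[-4,-9,1],0,0],[[-7,-7,1],0,0],[[-9,-5,1],0,0],[[-10,-2,1],0,0],[[-10,1,0],0,0],[[-9,4,0],0,0],[[-7,7,0],0,0],[[-5,9,0],0,0],[[-2,10,-1],0,0],[[1,10,-1],0,0],[[4,9,-1],0,0],[[7,7,-1],0,0],[[9,5,-1],0,0],[[10,2,-1],0,0],[[10,-1,0],0,0],[[9,-4,0],0,0],[[7,-7,0],0,0],[[5,-9,0],0,0]]
```

step_arm(commands=[[[-10, -14, 1], 0, 0], [[-1, -10, 1], 0, 0], [[-4, -9, 1], 0, 0], [[-7, -7, 1], 0, 0], [[-9, -5, 1], 0, 0], [[-10, -2, 1], 0, 0], [[-10, 1, 0], 0, 0], [[-9, 4, 0], 0, 0], [[-7, 7, 0], 0, 0], [[-5, 9, 0], 0, 0], [[-2, 10, -1], 0, 0], [[1, 10, -1], 0, 0], [[4, 9, -1], 0, 0], [[7, 7, -1], 0, 0], [[9, 5, -1], 0, 0], [[10, 2, -1], 0, 0], [[10, -1, 0], 0, 0], [[9, -4, 0], 0, 0], [[7, -7, 0], 0, 0], [[5, -9, 0], 0, 0]])

```text
clock: 46.05
eef_pos: [697.9, 41.7, 297.5]
tcp_rot: [-3.077, 0.038, 1.092]
contact_force: [0.6, -0.1, 0.4]
opening: 0.118
```

```bash
python3 circ.py 45 24
```

```text
end rel bowl [25.  22.7 26.2] clk 46.05 op 0.118 F [ 0.6 -0.1  0.4] tilt [-0.074 -0.004]
[[[13,-10,1],0,0],[[-2,-14,2],0,0],[[-6,-13,2],0,0],[[-10,-10,1],0,0],[[-12,-7,1],0,0],[[-14,-3,1],0,0],[[-14,2,0],0,0],[[-13,6,0],0,0],[[-10,10,0],0,0],[[-7,12,-1],0,0],[[-3,14,-1],0,0],[[2,14,-1],0,0],[[6,13,-1],0,0],[[10,10,-1],0,0],[[12,7,-1],0,0],[[14,3,-1],0,0],[[14,-2,0],0,0],[[13,-6,0],0,0],[[10,-10,0],0,0],[[7,-12,1],0,0]]
```

step_arm(commands=[[[13, -10, 1], 0, 0], [[-2, -14, 2], 0, 0], [[-6, -13, 2], 0, 0], [[-10, -10, 1], 0, 0], [[-12, -7, 1], 0, 0], [[-14, -3, 1], 0, 0], [[-14, 2, 0], 0, 0], [[-13, 6, 0], 0, 0], [[-10, 10, 0], 0, 0], [[-7, 12, -1], 0, 0], [[-3, 14, -1], 0, 0], [[2, 14, -1], 0, 0], [[6, 13, -1], 0, 0], [[10, 10, -1], 0, 0], [[12, 7, -1], 0, 0], [[14, 3, -1], 0, 0], [[14, -2, 0], 0, 0], [[13, -6, 0], 0, 0], [[10, -10, 0], 0, 0], [[7, -12, 0], 0, 0]])

```text
clock: 48.55
eef_pos: [706.6, 48.5, 295.5]
tcp_rot: [-3.078, 0.038, 1.092]
contact_force: [-1.0, -0.2, -1.0]
opening: 0.114
```

```bash
python3 circ.py 38 24
```

```text
end rel bowl [33.8 29.4 24.3] clk 48.55 op 0.114 F [-1.  -0.2 -1. ] tilt [-0.074 -0.004]
[[[-4,-14,1],0,0],[[-1,-12,1],0,0],[[-5,-11,1],0,0],[[-8,-9,1],0,0],[[-10,-6,1],0,0],[[-12,-3,1],0,0],[[-12,1,0],0,0],[[-11,5,0],0,0],[[-9,8,0],0,0],[[-6,10,0],0,0],[[-3,12,-1],0,0],[[1,12,-1],0,0],[[5,11,-1],0,0],[[8,9,-1],0,0],[[10,6,-1],0,0],[[12,3,-1],0,0],[[12,-1,0],0,0],[[11,-5,0],0,0],[[9,-8,0],0,0],[[6,-10,0],0,0]]
```

step_arm(commands=[[[-4, -14, 1], 0, 0], [[-1, -12, 1], 0, 0], [[-5, -11, 1], 0, 0], [[-8, -9, 1], 0, 0], [[-10, -6, 1], 0, 0], [[-12, -3, 1], 0, 0], [[-12, 1, 0], 0, 0], [[-11, 5, 0], 0, 0], [[-9, 8, 0], 0, 0], [[-6, 10, 0], 0, 0], [[-3, 12, -1], 0, 0], [[1, 12, -1], 0, 0], [[5, 11, -1], 0, 0], [[8, 9, -1], 0, 0], [[10, 6, -1], 0, 0], [[12, 3, -1], 0, 0], [[12, -1, 0], 0, 0], [[11, -5, 0], 0, 0], [[9, -8, 0], 0, 0], [[6, -10, 0], 0, 0]])

```text
clock: 51.05
eef_pos: [701.1, 42.7, 296.1]
tcp_rot: [-3.078, 0.038, 1.092]
contact_force: [0.0, 0.3, 0.0]
opening: 0.118
```

```bash
python3 circ.py 42 24 20 -1
```

```text
end rel bowl [28.5 23.6 24.8] clk 51.05 op 0.118 F [0.  0.3 0. ] tilt [-0.074 -0.004]
[[[-2,13,-1],0,0],[[-10,8,0],0,0],[[-12,5,0],0,0],[[-13,1,1],0,0],[[-13,-3,1],0,0],[[-11,-7,1],0,0],[[-8,-10,1],0,0],[[-5,-12,1],0,0],[[-1,-13,1],0,0],[[3,-13,1],0,0],[[7,-11,0],0,0],[[10,-8,0],0,0],[[12,-5,0],0,0],[[13,-1,0],0,0],[[13,3,-1],0,0],[[11,7,-1],0,0],[[8,10,-1],0,0],[[5,12,-1],0,0],[[1,13,-1],0,0],[[-3,13,-1],0,0]]
```

One reverse turn for a good margin.

step_arm(commands=[[[-2, 13, -1], 0, 0], [[-10, 8, 0], 0, 0], [[-12, 5, 0], 0, 0], [[-13, 1, 1], 0, 0], [[-13, -3, 1], 0, 0], [[-11, -7, 1], 0, 0], [[-8, -10, 1], 0, 0], [[-5, -12, 1], 0, 0], [[-1, -13, 1], 0, 0], [[3, -13, 1], 0, 0], [[7, -11, 0], 0, 0], [[10, -8, 0], 0, 0], [[12, -5, 0], 0, 0], [[13, -1, 0], 0, 0], [[13, 3, -1], 0, 0], [[11, 7, -1], 0, 0], [[8, 10, -1], 0, 0], [[5, 12, -1], 0, 0], [[1, 13, -1], 0, 0], [[-3, 13, -1], 0, 0]])

```text
clock: 53.55
eef_pos: [704.3, 48.1, 296.1]
tcp_rot: [-3.079, 0.038, 1.093]
contact_force: [-0.3, -0.1, -0.6]
opening: 0.115
```

```bash
python3 - <<'E'
from h import *
s=sense();R=Ro.from_euler("xyz",s["tcp_rot"]);e=np.array(s["eef_pos"])+R.apply([0,0,272]);print(e.round(1))
plan([(e[0],e[1],135,1.093),(437,-33,135,1.093)],0,30,272)
E
```

```text
[684.4  46.8  24.9]
tip [684.4  46.8  24.9] yaw 1.093 tilt [-0.073 -0.005] clk 53.55 op 0.115 F [-0.3 -0.1 -0.6]
13 [[[-1,-2,-27],0.0,0],[[-1,-2,-27],0.0,0],[[-1,-2,-27],0.0,0],[[-1,-2,-27],0.0,0],[[-21,-20,2],0.0,0],[[-21,-20,2],0.0,0],[[-21,-20,2],0.0,0],[[-21,-20,2],0.0,0],[[-21,-20,2],0.0,0],[[-21,-20,2],0.0,0],[[-21,-20,2],0.0,0],[[-21,-20,2],0.0,0],[[-21,-20,2],0.0,0]]
```

step_arm(commands=[[[-1, -2, -27], 0, 0], [[-1, -2, -27], 0, 0], [[-1, -2, -27], 0, 0], [[-1, -2, -27], 0, 0], [[0, 0, -10], 0, 0], [[0, 0, 0], 0, 0], [[-21, -20, 2], 0, 0], [[-21, -20, 2], 0, 0], [[-21, -20, 2], 0, 0], [[-21, -20, 2], 0, 0], [[-21, -20, 2], 0, 0], [[-21, -20, 2], 0, 0], [[-21, -20, 2], 0, 0], [[-21, -20, 2], 0, 0], [[0, 0, 0], 0, 0], [[0, 0, 0], 0, 0]])

```text
clock: 55.55
eef_pos: [477.2, -35.4, 405.2]
tcp_rot: [-3.062, 0.048, 1.088]
contact_force: [0.3, -0.1, -0.5]
opening: 0.117
```

```bash
python3 - <<'E'
from h import *
plan([(436,-32.5,125,1.093)],0,30,272)
t=grab_frame("top");g=grab_frame("scene")
cv2.imwrite("pics/s9.png",np.hstack([cv2.resize(g[130:300,180:350],(400,400),interpolation=cv2.INTER_CUBIC),cv2.resize(t[140:260,230:350],(400,400),interpolation=cv2.INTER_CUBIC)]))
E
```

```text
tip [452.1 -36.9 134.3] yaw 1.088 tilt [-0.093 -0.005] clk 55.55 op 0.117 F [ 0.3 -0.1 -0.5]
1 [[[-3,-15,11],-0.005,0]]
```

View pics/s9.png

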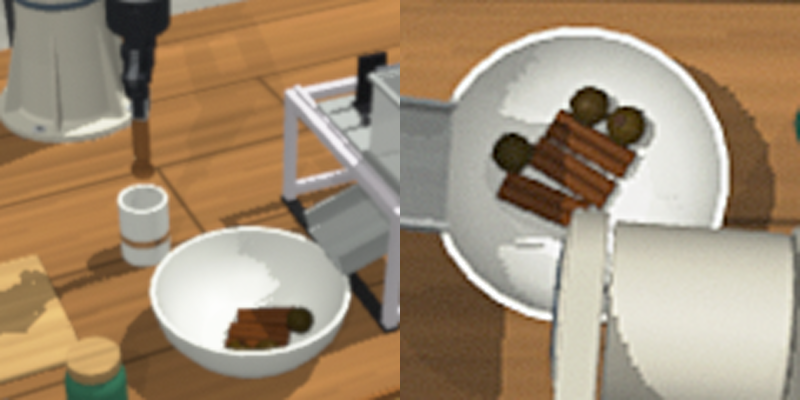

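The stirred mix is all in the bowl, and the bowl hasn't visibly moved. I'll bring the spoon over the pot before using the last viewing.

step_arm(commands=[[[-1, -5, 6], -0.005, 0], [[-1, -5, 6], 0, 0], [[-1, -5, 6], 0, 0], [[0, 0, 0], 0, 0], [[0, 0, 0], 0, 0]])

```text
clock: 56.28
eef_pos: [460.7, -30.3, 386.7]
tcp_rot: [-3.061, 0.048, 1.095]
contact_force: [0.3, -0.6, -0.8]
opening: 0.118
```

```bash
python3 - <<'E'
from h import *
import json
plan([(436,-32.5,105,1.093)],0,30,272)
s=sense();R=Ro.from_euler("xyz",s["tcp_rot"]);e=np.array(s["eef_pos"])+R.apply([0,0,272]);gp=np.array(s["eef_pos"])+R.apply([0,0,155]);print("grasp",gp.round(1))
m=camera_model("wrist");f=grab_frame("wrist");g=grab_frame("scene");t=grab_frame("top")
json.dump({k:np.array(v).tolist() for k,v in m.items()},open("w10.json","w"))
out=[]
for n,M,F in(("w",m,f),("s",camera_model("scene"),g)):
    p=P(M,e);h=60 if n=="w" else 35
    x0=int(min(max(p[0]-h,0),560-2*h));y0=int(min(max(p[1]-h,0),420-2*h));k=400/(2*h)
    C=cv2.resize(F[y0:y0+2*h,x0:x0+2*h],(400,400),interpolation=cv2.INTER_CUBIC)
    cv2.circle(C,tuple(int(v) for v in (np.array(p)-[x0,y0]+.5)*k),3,(0,0,255),-1)
    for a in np.linspace(0,6.28,24): cv2.circle(C,tuple(int(v) for v in (np.array(P(M,[435+28*np.cos(a),-32.5+28*np.sin(a),90]))-[x0,y0]+.5)*k),2,(255,0,0),-1)
    print(n,x0,y0,k,p);out.append(C)
cv2.imwrite("pics/v10.png",np.hstack(out));cv2.imwrite("pics/n10.png",g);cv2.imwrite("pics/nw10.png",f)
E
```

```text
tip [435.2 -31.7 115.9] yaw 1.095 tilt [-0.094 -0.005] clk 56.27 op 0.118 F [ 0.3 -0.6 -0.8]
1 [[[0,2,11],0.002,0]]
grasp [446.2 -31.1 232.4]
w 220 150 3.3333333333333335 [np.float64(280.1), np.float64(210.9)]
s 205 172 5.714285714285714 [np.float64(240.0), np.float64(207.2)]
```

The viewer's limit is reached, since I had miscounted. I'll locate the spoon's head by differencing the current scene image against the earlier crop without the spoon (s8).

```bash
python3 - <<'E'
from h import *
a=cv2.imread("pics/s8.png")[:,:400].astype(int);g=cv2.imread("pics/n10.png");b=cv2.resize(g[130:300,180:350],(400,400),interpolation=cv2.INTER_CUBIC).astype(int)
d=np.abs(a-b).sum(2);k=400/170
e=P("scene",[435.2,-31.7,115.9]);gp=P("scene",[446.2,-31.1,232.4])
print("pred end",((np.array(e)-[180,130]+.5)*k).round(),"grasp",((np.array(gp)-[180,130]+.5)*k).round())
for y in range(90,250,5):
    xs=np.arange(90,215,3);print(y,"".join("#" if d[y,x]>60 else ("+" if d[y,x]>30 else ".") for x in xs))
E
```

```text
pred end [142. 183.] grasp [140. 109.]
90 ..........###########.....................
95 ...........#########+.....................
100 ...........#########+.....................
105 ............########+.....................
110 .............########.....................
115 .............#######+.....................
120 .+#...........######......................
125 ###...........######......................
130 ##+...........######......................
135 ..............######+.....................
140 ..............######+.....................
145 ..............######+.....................
150 ..............######+.....................
155 ..............+######.....................
160 ...............######.....................
165 ..............+######.....................
170 ..............#######+....................
175 ..............########....................
180 ..............+######+....................
185 .................+#++.....................
190 ...................+++....................
195 ..........................................
200 ..........................................
205 .........+###.............................
210 ..........................................
215 ..........................................
220 ..........................................
225 ..........................................
230 ..........................................
235 ..........................................
240 ..........................................
245 ..........................................
```

```bash
python3 - <<'E'
from h import *
import json
m=json.load(open("w10.json"));f=cv2.imread("pics/nw10.png")
h=cv2.cvtColor(f,cv2.COLOR_BGR2HSV)
for n,p in dict(end=(435.2,-31.7,115.9),head=(438.2,-31.6,148),grasp=(446.2,-31.1,232.4),pot=(435,-32.5,90),potL=(435,-4.5,90),potR=(435,-60.5,90),potN=(463,-32.5,90),potF=(407,-32.5,90)).items(): print(n,P(m,p))
for y in range(165,290,4):
    r=""
    for x in range(225,345,2):
        H,S,V=h[y,x]; r+= "W" if S<50 and V>190 else "g" if S<60 and V>60 else "k" if V<=50 else "d" if V<125 else "b" if V<175 else "T"
    print(y,r)
E
```

```text
end [np.float64(280.0), np.float64(210.9)]
head [np.float64(280.0), np.float64(225.1)]
grasp [np.float64(279.7), np.float64(291.8)]
pot [np.float64(282.9), np.float64(201.4)]
potL [np.float64(266.8), np.float64(171.3)]
potR [np.float64(298.2), np.float64(230.0)]
potN [np.float64(313.9), np.float64(186.8)]
potF [np.float64(253.2), np.float64(215.4)]
165 bbbbbbbbbbbbbbbbbbggWWWWWWWWWWWWWWWWWWWggggggggbbbbbbbbbbbbb
169 bbbbbbbbbbbbbbbbgWWWWWWWgbdddddddbggWWWWWWgggggddbbbbbbbbbbb
173 bbbbbbbbbbbbbbbWWWWWgbbbdddddddddddbbbbgWWWWggggddbbbbbbbbbb
177 bbbbbbbbbbbbbgWWWgbbbbbbbddddddddddddddbdbWWWWgggddbbbbbbbbb
181 bbbbbbbbbbbbWWWWgdbbbbbddddddddddddbbbTbbdbgWWWggdddbbbbbbbb
185 bbbbbbbbbbbWWWgggbbbbbbbbdddddbbbbbTTTTTTTTTTWWWgddddbbbbbbb
189 bbbbbbbbbbbWWWgggbbbbbbbbbdddbbbbTTbbbTTTTTTTTWWWgddddbbbbbb
193 bbbbbbbbbbWWWgggggddddddddbTbbbbbbbbbbbbTTTTTTgWWgdddddbbbbb
197 bbbbbbbbbbWWWggggggddddddbbddddbTTTTTTbbTTTTbggWWWddddddbbbb
201 bbbbbbbbbbWWWgggggggddddbddddbbbTTTbbbbTTbbbgggWWWdddddddbbb
205 bbbbbbbbbbWWWgggggggggddbddddbbbTTbbbbbTbTgggggWWWddddddddbb
209 bbbbbbbbbbbWWWggggggggggdddddd
[... 630 characters left out ...]
bbbbbbbbbbbbbdddddddddddbbbbbbbbbbbbbbbbbddddddddd
253 bbbbbbbbbbbbbbbggggggkddddddddddddkggggggbbbbbbbbbbbdddddddd
257 bbbbbbbbbbbbbbbggggggkkdddddddddddkdggggggbbbbbbbbbbbddddddd
261 bbbbbbbbbbbbbbgggggggkkdddddddddddkkggggggbbbbbbbbbbbbdddddd
265 bbbbbbbbdkkkkgggggggdkddddddddddddkkgggggggkkkkkdbbbbbbddddd
269 bbbbbbdkkkkkkgggggggkkddddddddddddkkgggggggkkkkkkkbbbbbddddd
273 bbbbbbdddddddgggggggkkddddddddddddkkggggggggkkkkdddbbbdddddd
277 bbbbbdkkkkkkggggggggkkddddddddddddkkkgggggggkkkkkkkddddddddd
281 bbbbdkkkkkkkggggggggkkdddddddddddddkkgggggggdkkkkkkddddddddd
285 bbbbdkkkkkkdgggggggkkkdddddddddddddkkggggggggkkkkkkkdddddddd
289 bbbdkkkkkkkkgggggggkkkdddddddddddddkkggggggggkkkkkkkkdddbbTT
```

```bash
python3 - <<'E'
from h import *
plan([(433,-37,80,1.093),(434,-36.5,20,1.093)],0,18,272)
E
```

```text
tip [435.3 -31.8 116. ] yaw 1.095 tilt [-0.094 -0.005] clk 56.42 op 0.118 F [ 0.5  0.7 -0.2]
7 [[[-1,1,12],0.001,0],[[-1,1,12],0.001,0],[[-1,1,12],0.001,0],[[1,1,15],0.0,0],[[1,1,15],0.0,0],[[1,1,15],0.0,0],[[1,1,15],0.0,0]]
```

step_arm(commands=[[[-4, 0, 0], 0, 0], [[-1, 0, 0], 0, 0], [[1, 1, 12], 0, 0], [[1, 1, 12], 0, 0], [[1, 1, 12], 0, 0], [[0, 0, 0], 0, 0]])

```text
clock: 57.18
eef_pos: [458.9, -34.1, 347.7]
tcp_rot: [-3.06, 0.048, 1.094]
contact_force: [-0.4, -0.2, -0.1]
opening: 0.117
```

```bash
python3 - <<'E'
from h import *
plan([(433.5,-37,20,1.093)],0,15,272)
E
```

```text
tip [433.3 -35.5  77. ] yaw 1.094 tilt [-0.094 -0.005] clk 57.17 op 0.117 F [-0.4 -0.2 -0.1]
4 [[[0,1,14],0.0,0],[[0,1,14],0.0,0],[[0,1,14],0.0,0],[[0,1,14],0.0,0]]
```

No contact at the rim: the end is at about 77 mm, inside the pot's mouth. Go down.

step_arm(commands=[[[0, 1, 14], 0, 0], [[0, 1, 14], 0, 0], [[0, 1, 14], 0, 0], [[0, 1, 14], 0, 0], [[0, 0, 0], 0, 0]])

```text
clock: 57.8
eef_pos: [457.0, -36.3, 287.3]
tcp_rot: [-3.059, 0.048, 1.095]
contact_force: [-0.3, -0.7, -0.8]
opening: 0.119
```

```bash
python3 - <<'E'
from h import *
plan([(433.5,-37,8,1.093)],0,15,272)
b=np.float32(cv2.resize(grab_frame("scene")[130:300,180:350],(400,400),interpolation=cv2.INTER_CUBIC));a=cv2.imread("pics/s8.png")[:,:400].astype(int);d=np.abs(a-b).sum(2)
for y in range(150,250,6): print(y,"".join("#" if d[y,x]>60 else ("+" if d[y,x]>30 else ".") for x in range(90,215,3)))
E
```

```text
tip [431.1 -37.7  16.5] yaw 1.095 tilt [-0.095 -0.005] clk 57.80 op 0.119 F [-0.3 -0.7 -0.8]
1 [[[2,2,8],0.002,0]]
150 ...........##########.....................
156 ...........#########+.....................
162 ...........#########....................+.
168 ...........#########+.........+.+....+....
174 ............+#######+......+...+.....+....
180 .............+######+........+............
186 .............#######+++...................
192 ..........+..#######++++..................
198 .........##+..#######++...................
204 .........+##+.#######+....................
210 ...........+########+.....................
216 ..........................................
222 ..........................................
228 ..........................................
234 ..........................................
240 ..........................................
246 ..........................................
```

step_arm(commands=[[[1, 1, 6], 0, 0], [[0, 0, 3], 0, 0], [[0, 0, 0], 0, 0], [[0, 0, 0], 0, 0.2], [[0, 0, 0], 0, 0.4], [[0, 0, 0], 0, 0.8], [[0, 0, 0], 0, 1], [[0, 0, 0], 0, 1]])

```text
clock: 58.85
eef_pos: [458.6, -35.9, 279.6]
tcp_rot: [-3.063, 0.047, 1.094]
contact_force: [0.6, 0.0, 0.9]
opening: 0.997
```

```bash
python3 - <<'E'
from h import *
s=sense();R=Ro.from_euler("xyz",s["tcp_rot"]);e=np.array(s["eef_pos"])+R.apply([0,0,155]);print(e.round(1))
plan([(e[0]+7,e[1],e[2]+80,1.093),(e[0],e[1],e[2]+150,1.093)],1,27,155)
E
```

```text
[444.5 -36.8 125.3]
tip [444.5 -36.8 125.3] yaw 1.094 tilt [-0.091 -0.006] clk 58.85 op 0.997 F [0.6 0.  0.9]
6 [[[0,0,-27],0.0,1],[[0,0,-27],0.0,1],[[0,0,-27],0.0,1],[[-2,-4,-23],0.0,1],[[-2,-4,-23],0.0,1],[[-2,-4,-23],0.0,1]]
```

step_arm(commands=[[[0, 0, -20], 0, 1], [[0, 0, -27], 0, 1], [[0, 0, -27], 0, 1], [[0, 0, -27], 0, 1], [[0, 0, -27], 0, 1], [[0, 0, -27], 0, 1], [[0, 0, -20], 0, 1], [[-30, -25, 0], 0, 1], [[-30, -25, 0], 0, 1], [[0, 0, 0], 0, 1], [[0, 0, 0], 0, 1]])

```text
clock: 60.22
eef_pos: [401.6, -65.6, 466.7]
tcp_rot: [-3.063, 0.047, 1.095]
contact_force: [-0.4, -0.4, -0.2]
opening: 1.003
```

```bash
sed -i 's/bowl=(395,470,215,330)/bowlrimR=(440,472,220,330),bowlrimB=(370,440,318,342),canister=(495,545,225,272),tin=(555,648,215,275),teacup=(145,192,303,345),jar=(140,190,358,400)/' cmp.py; python3 cmp.py; python3 - <<'E'
from h import *
s=sense();print(s["clock"],np.round(s["eef_pos"]),np.round(s["contact_force"],1))
a=cv2.imread("pics/scene0.png");cur=cv2.resize(grab_frame("scene"),(800,600),interpolation=cv2.INTER_CUBIC)
cv2.imwrite("pics/scene_end.png",cur)
h=cv2.imread("pics/s8.png")[:,:400].astype(int);b=cv2.resize(cv2.resize(cur,(560,420),interpolation=cv2.INTER_AREA)[130:300,180:350],(400,400),interpolation=cv2.INTER_CUBIC).astype(int);d=np.abs(h-b).sum(2)
for y in range(130,250,6): print(y,"".join("#" if d[y,x]>60 else ("+" if d[y,x]>30 else ".") for x in range(90,215,3)))
t=grab_frame("top");cv2.imwrite("pics/top_end.png",t)
m=camera_model("top");hs=cv2.cvtColor(t,cv2.COLOR_BGR2HSV)
p=[int(v) for v in P(m,[652.6,17.9,30])];print("bowl px",p)
for y in range(p[1]-48,p[1]+49,3):
    print(y,"".join("W" if hs[y,x,1]<60 else ("m" if hs[y,x,2]<85 else "s" if hs[y,x,2]<125 else "t") for x in range(p[0]-50,p[0]+51,2)))
E
```

```text
blackplate shift px(800) [-0.125  1.625] score 0.994
platefront shift px(800) [-0.125  1.625] score 0.985
tabarm shift px(800) [-0.125  0.5  ] score 0.953
greytab shift px(800) [0.  1.5] score 0.969
railteeth shift px(800) [0. 0.] score 0.995
rearframe shift px(800) [0. 0.] score 0.999
bowlrimR shift px(800) [0. 0.] score 0.999
bowlrimB shift px(800) [0. 0.] score 0.999
canister shift px(800) [0. 0.] score 0.998
tin shift px(800) [0. 0.] score 0.999
teacup shift px(800) [0. 0.] score 0.996
jar shift px(800) [0. 0.] score 0.999
60.275 [402. -66. 467.] [-0.4 -1.1  0.4]
130 ##+.......................................
136 ..........................................
142 ..........................................
148 ..........................................
154 ..........................................
160 ..........................................
166 ............+######.......................
172 ............######+.......................
178 ............+######.......................
184 ............+#######+.....................
190 ............+#######+++...................
196 .....
[... 1580 characters left out ...]
ssWWWWWWWWWWWWWWWWWWWWWWmmmm
210 ssssWWWWWWWWWWWWWWWWWWWWWWWWWWWWWWWWWWWWWWWWWWsssss
213 sssssWWWWWWWWWWWWWWWWWWWWWWWWWWWWWWWWWWWWWWWWssssss
216 ssssssWWWWWWWWWWWWWWWWWWWWWWWWWWWWWWWWWWWWWWsssssss
219 ssssssmWWWWWWWWWWWWWWWWWWWWWWWWWWWWWWWWWWWWssssssss
222 ssssssssWWWWWWWWWWWWWWWWWWWWWWWWWWWWWWWWWWsssssssst
225 sssssssssWWWWWWWWWWWWWWWWWWWWWWWWWWWWWWWtsssssssstt
228 ssssssssssmWWWWWWWWWWWWWWWWWWWWWWWWWWWWsssssssstttt
231 ssssssssssssssWWWWWWWWWWWWWWWWWWWWWWtsssssssstttttt
234 sssssssssssssstttWWWWWWWWWWWWWWWWmmsssssssstttttttt
237 sssssssssssssstttttttttttttssmssssssssttttttttttttt
240 ssssssssssssssttttttttttttttttttttttttttttttttttttt
243 ssssssssssssstttttttttttttttttttttttttttttttttttttt
```

Everything is in place. One finer check of the tab: compare intensity profiles across the tab and plate, at the start and now.

```bash
python3 - <<'E'
from h import *
a=cv2.imread("pics/top0.png",0);b=cv2.resize(cv2.imread("pics/top_end.png",0),(800,600),interpolation=cv2.INTER_CUBIC)
for x0,x1 in((232,238),(240,246),(248,254)):
    print("start",a[308:352,x0:x1].mean(1).astype(int).tolist());print("now  ",b[308:352,x0:x1].mean(1).astype(int).tolist())
print("arm start",a[296:334,204:212].mean(1).astype(int).tolist());print("arm now  ",b[296:334,204:212].mean(1).astype(int).tolist())
E
```

```text
start [195, 195, 195, 196, 197, 200, 195, 173, 151, 160, 159, 141, 118, 152, 191, 190, 174, 180, 204, 201, 199, 199, 199, 200, 200, 200, 201, 202, 202, 202, 202, 202, 202, 210, 208, 186, 115, 63, 60, 61, 55, 63, 102, 160]
now   [191, 191, 191, 191, 192, 193, 196, 193, 182, 157, 153, 158, 147, 123, 129, 175, 193, 183, 167, 184, 196, 196, 195, 195, 196, 196, 196, 197, 199, 200, 199, 198, 198, 197, 200, 206, 201, 153, 90, 57, 51, 58, 49, 72]
start [198, 197, 196, 197, 201, 204, 193, 156, 121, 139, 150, 135, 100, 68, 70, 105, 136, 165, 184, 200, 204, 200, 200, 207, 206, 185, 91, 42, 61, 63, 64, 62, 55, 51, 50, 49, 47, 45, 47, 53, 58, 54, 41, 14]
now   [192, 192, 192, 192, 192, 192, 198, 195, 177, 139, 126, 138, 143, 127, 92, 61, 82, 120, 148, 171, 192, 200, 196, 195, 199, 202, 197, 133, 54, 55, 63, 61, 51, 49, 51, 51, 54, 51, 45, 43, 48, 55, 57, 53]
start [194, 193, 194, 195, 197, 200, 195, 169, 139, 128, 138, 146, 133, 81, 44, 55, 67, 111, 165, 198, 205, 196, 196, 203, 203, 183, 105, 45, 40, 45, 47, 48, 50, 52, 51, 50, 50, 46, 41, 44, 54, 59, 51, 24]
now   [191, 190, 190, 191, 192, 192, 194, 193, 184, 159, 133, 126, 142, 142, 106, 55, 45, 63, 95, 145, 188, 202, 193, 191, 195, 199, 194, 145, 76, 42, 36, 46, 48, 51, 52, 50, 52, 51, 47, 40, 41, 49, 54, 56]
arm start [111, 112, 121, 133, 139, 144, 146, 146, 147, 149, 151, 150, 148, 148, 150, 152, 151, 147, 144, 140, 138, 140, 144, 147, 144, 133, 112, 91, 83, 101, 128, 136, 141, 143, 141, 102, 74, 92]
arm now   [111, 111, 111, 116, 126, 137, 143, 142, 144, 147, 149, 146, 145, 145, 146, 148, 147, 145, 142, 138, 135, 137, 140, 142, 142, 142, 134, 120, 102, 102, 120, 132, 139, 140, 140, 101, 72, 88]
```

```bash
python3 -c "
from rig import sign_off
print(sign_off())"
```

```text
the job is handed in; nothing more can be done
None
```

I completed the tea mix and handed it in at about 60 s on the robot's clock; the hand-in gives no verdict.

**What I did:**
- I squeezed the lock tab and drew the gate out about 92 mm, and three mandarins ran into the bowl. I then pushed the gate shut and released the tab.
- I put three cinnamon sticks in the bowl, one at a time. The first grasp of stick1 closed above it and had to be repeated.
- I stirred about 5.5 turns one way and one turn back, 30–45 mm off the bowl's centre. The spoon's end was mostly 24–30 mm above the table, well under the 50 mm limit.
- I put the spoon back head down in its pot and moved the arm clear.

**Last checks:**
- **Contents:** all three mandarins and all three sticks are well inside the bowl.
- **Other things:** the bowl, canister, tin, teacup and jar show no shift against the first picture.
- **Spoon:** it stands in its pot. I confirmed this by image differencing and contact force only, because I had used up the picture viewings.
- **Gate:** it sits about 2.5 mm short of its starting position, within the 5 mm limit but not fully shut. The lock tab is at its starting angle relative to the handle to within about 0.01 rad, so I take it as locked.

The tool's tilt drifted to about 5° during the run because rows start from the measured pose. I allowed for it in the aiming.

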